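# Let off and re-arm the string jig's tension head

## Robot

A 6-joint arm with a two-finger parallel gripper is mounted at the origin on the work surface. World frame = base frame: x ahead of the robot, y to its left, z up, the work surface at z = 0. Lengths are in mm, angles in degrees, forces in N, time in s.
With the tool pointing down it reaches from about 350 to 850 mm from the base axis. Payload 8.1 kg.
Tool frame: the origin (TCP) lies midway between the tips of the shut fingers; the grasp point (between the pads) lies 19 mm behind it (hold_point_z is the distance from the TCP to the grasp point, in mm); z points along the fingers, y is the direction in which the jaws open and shut (so a half turn about z gives the same grasp; the last joint's range is limited). The gripper opens to 85 mm and grips with 20 to 120 N. Pads are 22 mm wide; open, the fingers measure 114 mm over their backs; the gripper's body (76 mm by 85 mm) begins 54 mm behind the grasp point. The pads swing forward as they close: fully open they stand 13 mm farther back than shut.
Start: joints at [62.086, 7.471, 85.268, -0, 87.261, -4.893], TCP at [234.625, 552.228, 210.292] pointing down, gripper open.
Joint ranges: [-169.43, 169.43], [-51.17, 129.36], [1.28, 143.12], [-76.62, 256.62], [0, 156.53], [-152.29, 152.29]. Speed limits (degrees/s): [136.94, 136.94, 159.86, 180, 180, 180].

## Interface

Orientations are given as [roll, pitch, yaw] about the fixed x, y, z axes, in that order (R = Rz(yaw) Ry(pitch) Rx(roll)).
In Python, from bench import sense, snapshot, camera_params, hand_in, hold_point_z gives the robot as it stands.
- The arm moves only by the tool servo_tool, never from a script. Its argument "motion" is a list of rows, each a list of 7 numbers: the finger opening in mm, from 0 to 85.4, then the shift along the tool's x, y, z in mm, then the turn, a rotation vector about the tool's x, y, z in rad. A call has 1 to 10 rows; each row shifts and turns the pose as measured when the row begins, along the tool's axes as they then stand; what a row does not reach is not made up. A row lasts 1/10 s, in which the tool goes at most 50 mm and 8.59 degrees, less where a joint would pass 70% of its speed; a pose out of reach is approached as far as the arm can. A call with a gripper value outside its range is refused whole. The fingers move at their own pace and stop on an object; "force" is the grip in N (left out, the last holds). Time passes only in rows, so rows that do not move let the fingers close. It gives the time, the measured TCP pose, the force and the opening at its end, in the units of the state.
- sense(): the state, without advancing time (a new reading comes with each control period).
- snapshot(name): name is "scene" or "top" or "wrist"; returns the picture (384x512x3 uint8, blue, green, red); there is no depth.
- camera_params(name): a dict with "fx", "fy", "cx", "cy" (pixels), "R" (3x3) and "t" (3): a world point X has camera coordinates R X + t; the wrist camera has in their place "tool_from_camera" (4x4, takes a point from camera to tool coordinates, whose origin is the TCP and whose axes are the flange's). Camera axes: x right, y down, z forward; pixel columns grow to the right and rows downward; lengths in mm; the calibration is good to about 2 mm. A picture is of the moment at which its call begins: read the wrist's pose just before it. camera_params takes no time and is no camera call.
- hand_in(): hands the job in, once; it reports no verdict.
The state is a dict: "time": time; "joint_pos": joint angles; "qd": joint speeds; "joint_efforts": joint torques, N m; "tool_pos": TCP position; "tcp_rot": TCP orientation; "ft_force": force on the tool from outside, world axes, zero at the start; "wrist_torque": the same for the moment, N m; "finger_gap": finger opening in mm.
Only numpy, scipy, OpenCV 4.12 (cv2) and the standard library are available. Lean on these libraries where they do the work, as an engineer would, in place of code of your own. Each camera call takes 0.05 s, during which the arm holds its last target. There are 200 camera calls.

## Task

Slacken the jig's tension head and make it ready for the next string: take the release pin from its stand, push it through the hole in the sloped face to trip the hidden latch so that the lever drops all the way, then lift the lever back up until it latches and stays up by itself. Leave the pin standing back in its stand, fully down, and do not shift or knock over the other things on the table.

Things in the scene. Friction and masses are not known exactly. Their poses are not given: they have to be found in the camera images.
- head: Tension head of a string jig, fixed: grey steel housing, in its own frame x -80 to +70, y -75 to +75 mm, 111 mm high, on a 6 mm plate (180 x 190). Origin = centre of the underside, z up, front = its -x side. The front is upright to 55 mm, then slopes back, rising at 27 degrees, to the top; this 4 mm sloped face has the access hole, with a spring latch hidden behind. Lever on the right (-y) side.
- hole_mouth (a point): Centre of the round 22 mm access hole, on the outside of the sloped face: (-25, +30, +83) mm in the head's frame. Axes parallel to the head's. The hole's axis is square to the face and runs from here to latch_spot: 27 degrees from vertical, downward and towards the head's +x.
- latch_spot (a point): A fixed point: centre of the latch's flat push pad (34 x 36 mm) at rest, 38 mm in from hole_mouth along the hole's axis.
- pawl (a joint): How far the hidden latch pad is pushed in along the hole's axis, m: 0 at rest, stop at 0.012. It springs back by itself; pushing takes 3 N at first, up to about 10 N. At 0.004 to 0.008 it lets the lever go; 0.010 to 0.012 is sure.
- lever (a joint): Lever angle, rad: 0 latched up (leaning 10 degrees from upright to the front), growing as it falls to the front; stops at 1.25 (arm nearly level) and -0.13. Let go, it falls by itself in under a second. A spring pulls it down: it stays up only if latched. Lifting takes up to about 10 N at the grip. Lifted past 0 (to -0.06 or more) with the hole empty it latches by itself, then settles near 0.
- lever_grip (a point): Middle of the lever's grip: black round bar 16 mm thick, 90 mm long, parallel to the head's y, sticking out from the arm's end away from the housing, 130 mm from the pivot. The arm (16 x 8 mm) lies 45 mm from here towards the housing. The bar can be pinched from above across it (along the head's x) at any lever angle and turns in the fingers as it is raised.
- lever_pivot (a point): The lever's turning axis (parallel to the head's y), at the same y as lever_grip: in the head's frame at (+30, -135, +55) mm.
- stand: Pin stand, fixed to the table: square dark steel block 60 x 60 mm, 85 mm high, on a foot of 85 x 85 x 6 mm, with one upright 18 mm hole 80 mm deep in the middle of its top. Origin = centre of its underside, z up.
- stand_top (a point): Centre of the stand's hole at its top face, 85 mm above the table.
- pin: Release pin, 151 mm long, about 160 g, upright in the stand. Origin = centre of the underside of its round flange (36 mm wide, 6 mm thick), which rests on the stand's top; z up along the pin. Below: round shank 10 mm thick, 75 mm long. Above the flange: square grip 24 x 24 mm, from +6 to +76 mm, flats square to its own x and y.
- pin_tip (a point): The lower tip of the pin's shank, 75 mm below the flange.
- post_top (a point): Top of a square steel post that stands on the table on the left of the head, at (-50, +110) mm in the head's frame: 30 mm wide up to 170 mm, then a 12 mm peg up to this point, 205 mm above the table.
- bin: Bystander: clear open box 130 x 100 x 60 mm full of spools, fixed. Origin = centre of its underside.
- cone_a: Bystander: standing tall cone of grey thread, 160 mm high, base radius 36 mm, narrowing to about 20 mm; stands near the pin stand, on its +x side. Origin = centre of its underside, z up.
- cone_b: Bystander: standing tall cone of pale thread, 150 mm high, base radius 36 mm; behind the tension head. Origin = centre of its underside, z up.
- spool: Bystander: upright spool of thread, 62 mm high, radius 30 mm; in front of the pin stand. Origin = centre of its underside, z up.
- glue: Bystander: standing small white bottle, 120 mm high, radius 24 mm; behind the tension head. Origin = centre of its underside, z up.
- tape: Bystander: tape measure lying flat, 65 x 66 x 34 mm; in front of the tension head. Origin = centre of its underside, z up.
- pliers: Bystander: small pliers lying flat, about 160 mm long, 55 mm wide and 12 mm high; nearest the robot. Origin = centre of its underside, z up.
Not all that is in view belongs to the job. What is shaped like the pin but yellow is not meant.

How it is judged:
By the outcome, as a careful person would: the job done as asked, in the order asked, and still so for the second after the job is handed in, with the robot touching nothing.
It also fails if it takes over 72 s, if anything falls off the work surface, if the arm or the gripper's body presses on something with over 40 N, if the wrist force passes 120 N, or if a joint passes its speed limit or range.

## Working session

There is one attempt and no reset: what is moved stays moved. The work goes in short steps, Python scripts to look and compute and a tool call to move; the robot and the scene stay as the last step left them, time stands still between calls to the robot, and variables do not carry over. Pictures are saved under pics/ and viewed, about 8 in all and at most 12, crops included, and the job is handed in when it is done.

Besides the shell and the picture viewer there is one more tool, called after "Request:" by a JSON object that holds its "api" and its "payload", one argument or row to a line. servo_tool: Moves the arm, as the interface text tells. Its arguments: {"type":"object","properties":{"motion":{"type":"array"},"force":{"type":"number"}},"required":["motion"]}

```bash
ls; mkdir -p pics
python3 - <<'E'
from bench import *
import cv2,numpy as np
print(sense()); print(hold_point_z)
a=snapshot("scene");b=snapshot("top")
cv2.imwrite("pics/s0.png",a);cv2.imwrite("pics/t0.png",b)
cv2.imwrite("pics/t0b.png",cv2.resize(b,(800,600),interpolation=cv2.INTER_CUBIC))
cv2.imwrite("pics/s0b.png",cv2.resize(a,(800,600),interpolation=cv2.INTER_CUBIC))
for n in("scene","top","wrist"):print(n,camera_params(n))
E
```

```text
pics
{'time': 0.0, 'joint_pos': array([ 6.20872267e+01,  7.51667361e+00,  8.53309496e+01, -1.82930212e-03,
        8.72625692e+01, -4.89147491e+00]), 'qd': array([ 0.02273095, -0.02031258, -0.02565659, -0.05131953,  0.00614957,
        0.01227167]), 'joint_efforts': array([ 1.04543757e-03, -5.69375432e+01, -5.00574911e+01, -1.07740232e-04,
        1.40252011e-02,  4.24634050e-05]), 'tool_pos': array([234.33186636, 551.6831784 , 209.21216123]), 'tcp_rot': array([-1.79890053e+02, -7.57556486e-03,  1.56978783e+02]), 'ft_force': array([-0.35576539, -0.65379825,  0.69588997]), 'wrist_torque': array([-0.07761155, -0.00174583,  0.0649594 ]), 'finger_gap': 85.53311804343261}
18.700000000000003
scene {'fx': 395.068183167956, 'fy': 395.068183167956, 'cx': 258.30164702470233, 'cy': 190.9391914656129, 'R': array([[-0.21337749,  0.97696661,  0.00250925],
       [ 0.60728003,  0.13464597, -0.78299516],
       [-0.76529799, -0.16554973, -0.62202273]]), 't': array([ 121.78707561, -252.27885156, 1791.86084633])}
top {'fx': 378.52679985988783, 'fy': 378.52679985988783, 'cx': 258.53311415389004, 'cy': 191.09643158549798, 'R': array([[ 0.01441564, -0.99976166, -0.01639538],
       [-0.99461913, -0.01265526, -0.10282328],
       [ 0.10259128,  0.01778942, -0.99456451]]), 't': array([  -9.10460158,  596.70048905, 1362.42131418])}
wrist {'fx': 300.3828068369273, 'fy': 300.3828068369273, 'cx': 255.0345158987521, 'cy': 193.48293406750298, 'tool_from_camera': array([[ 1.14002525e-03, -9.64608504e-01, -2.63683777e-01,
         6.65779411e+01],
       [ 9.99999248e-01,  1.21862455e-03, -1.34521791e-04,
         1.26886769e-02],
       [ 4.51092388e-04, -2.63683425e-01,  9.64609168e-01,
        -1.65195200e+02],
       [ 0.00000000e+00,  0.00000000e+00,  0.00000000e+00,
         1.00000000e+00]])}
```

View pics/t0b.png

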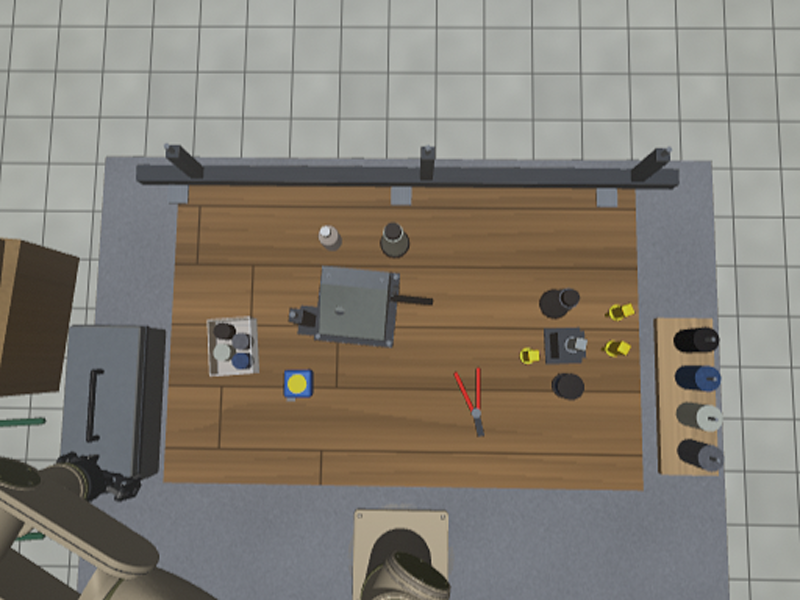

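View pics/s0b.png

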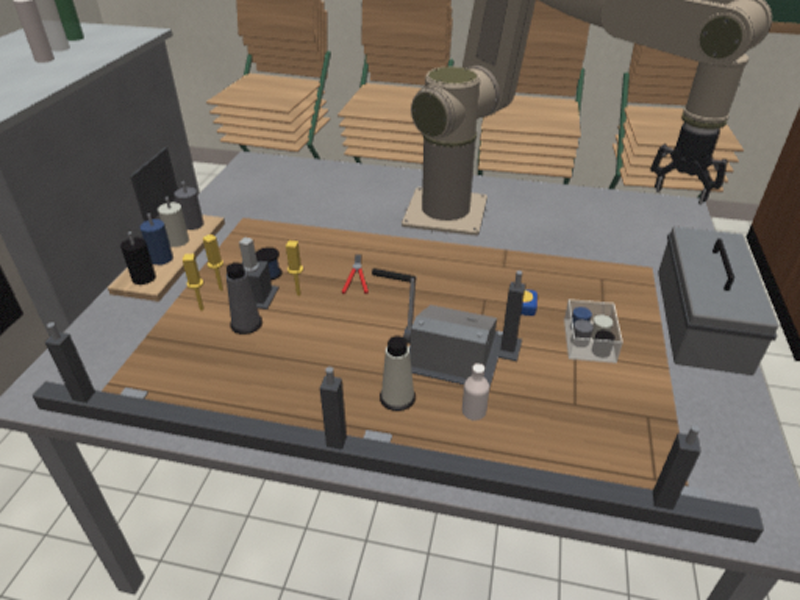

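The top view shows the head at about (357,305) and the lever grip bar at (412,300). The stand is at (567,346) with a grey pin in it. Three yellow look-alikes stand at (530,355), (617,348) and (621,312). The pin meant is the grey one standing in the dark block. I'll confirm that in an enlarged crop.

```bash
cat > h.py <<'E'
from bench import *
import cv2,numpy as np
from scipy.spatial.transform import Rotation as Ro
def ext(name,s=None):
    p=camera_params(name)
    if name=="wrist":
        T=np.eye(4);T[:3,:3]=Ro.from_euler('xyz',s['tcp_rot'],degrees=True).as_matrix();T[:3,3]=s['tool_pos']
        W=np.linalg.inv(T@p['tool_from_camera']);R,t=W[:3,:3],W[:3,3]
    else:R,t=p['R'],p['t']
    return p,R,t
def back(name,uv,z,s=None):
    p,R,t=ext(name,s);d=R.T@[(uv[0]-p['cx'])/p['fx'],(uv[1]-p['cy'])/p['fy'],1];c=-R.T@t
    return c+d*(z-c[2])/d[2]
def proj(name,X,s=None):
    p,R,t=ext(name,s);c=R@np.asarray(X,float)+t
    return np.array([p['fx']*c[0]/c[2]+p['cx'],p['fy']*c[1]/c[2]+p['cy']])
E
python3 - <<'E'
from h import *
b=cv2.imread("pics/t0.png")
o=np.zeros((590,530,3),np.uint8)
o[:325,:525]=cv2.resize(b[165:230,180:285],None,fx=5,fy=5,interpolation=cv2.INTER_CUBIC)
o[330:590,:450]=cv2.resize(b[198:250,328:418],None,fx=5,fy=5,interpolation=cv2.INTER_CUBIC)
cv2.imwrite("pics/c1.png",o)
E
```

```text
(no output)
```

View pics/c1.png

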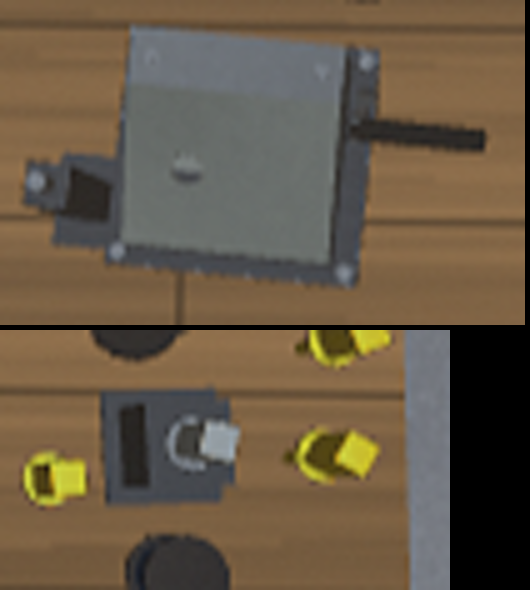

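Run:
```python
from h import *
from scipy.optimize import least_squares
H=[[-90,-95,6],[90,-95,6],[-90,95,6],[70,75,111],[70,-75,111],[-25,30,83],[7.4,-180,183],[7.4,-90,183]]
P=np.array([[357,286],[380,48],[105,263],[131,27],[347,47],[187,168],[485,139],[353,130]])/5.+[180,165]
def W(q,h):
    c,s=np.cos(q[2]),np.sin(q[2]);return [q[0]+c*h[0]-s*h[1],q[1]+s*h[0]+c*h[1],h[2]]
f=lambda q:np.concatenate([proj("top",W(q,h))-p for h,p in zip(H,P)])
r=least_squares(f,[550,80,0]);print(r.x[:2],np.degrees(r.x[2]));print(r.fun.reshape(-1,2).round(2))
for n,h in dict(hole=[-25,30,83],latch=[-25+38*np.sin(np.radians(27)),30,83-38*np.cos(np.radians(27))],grip=[7.4,-135,183],pivot=[30,-135,55],post=[-50,110,205]).items():print(n,np.round(W(r.x,h),1))
B=lambda u,v,z:back("top",[u/5+328,(v-330)/5+198],z)
print("foot TL,BL",B(101,391,6),B(107,504,6)); print("pin top",B(220,440,161),"flange",B(190,443,91))
for u,v in((41,478),(325,455)):print("yellow flange",B(u,v,91),B(u,v,60))
b=cv2.imread("pics/t0.png")
print("cone_a",back("top",np.array([553,305])/1.5625,0),back("top",np.array([569,298])/1.5625,160))
print("yel2",back("top",np.array([617,313])/1.5625,60)); print("spool",back("top",np.array([568,385])/1.5625,60))
```

```text
[581.91407831 112.21801819] -4.618024574690458
[[-0.13 -0.47]
 [-0.1  -0.63]
 [-0.42 -0.7 ]
 [ 0.04  0.32]
 [-0.46  0.25]
 [-0.26  0.96]
 [ 1.09  0.45]
 [ 0.11 -0.3 ]]
hole [559.4 144.1  83. ]
latch [576.6 142.7  49.1]
grip [578.4 -22.9 183. ]
pivot [600.9 -24.8  55. ]
post [540.9 225.9 205. ]
foot TL,BL [ 532.2668729  -334.45759986    6.        ] [ 448.9205888  -338.04647188    6.        ]
pin top [ 492.4339056  -378.26162611  161.        ] flange [ 492.21469296 -377.1300969    91.        ]
yellow flange [ 466.513777   -273.73190352   91.        ] [ 466.81004909 -279.53189306   60.        ]
yellow flange [ 485.21369203 -470.25761638   91.        ] [ 485.9473985  -480.65479814   60.        ]
cone_a [ 589.0401417  -357.64678133    0.        ] [ 589.15190787 -354.20223869  160.        ]
yel2 [ 566.8217662  -489.10084333   60.        ]
spool [ 402.0588628 -375.29598     60.       ]
```

The grey pin is in the dark block: flange at crop (190,443), giving world (492,-378), and the foot centre at (492,-379) agrees. The yellow ones stand on their own. I'll move up and over the head for a close wrist look.

Request:
{"api": "servo_tool", "payload": {
  "motion": [
    [85,0,0,-47,0,0,0],
    [85,0,0,-47,0,0,0],
    [85,0,0,-47,0,0,0],
    [85,-34,-22,0,0,0,0],
    [85,-34,-22,0,0,0,0],
    [85,-34,-22,0,0,0,0],
    [85,-34,-22,0,0,0,0],
    [85,-34,-22,0,0,0,0],
    [85,-34,-22,0,0,0,0],
    [85,-34,-22,0,0,0,0]
  ]
}}

```text
time: 1.1
tool_pos: [394.5, 311.3, 350.7]
tcp_rot: [-179.3, -0.1, 157.5]
ft_force: [1.1, 0.1, 0.5]
finger_gap: 84.9
```

Request:
{"api": "servo_tool", "payload": {
  "motion": [
    [85,-34,-22,0,0,0,0],
    [85,-34,-22,0,0,0,0],
    [85,-34,-22,0,0,0,0],
    [85,-34,-22,0,0,0,0],
    [85,-34,-22,0,0,0,0],
    [85,-34,-22,0,0,0,0],
    [85,0,0,0,0,0,0],
    [85,0,0,0,0,0,0]
  ]
}}

```text
time: 1.9
tool_pos: [537.3, 96.7, 347.6]
tcp_rot: [-179.1, -0.4, 157.2]
ft_force: [-0.5, -0.1, -0.5]
finger_gap: 85.0
```

Run:
```python
from h import *
import pickle
s=sense();w=snapshot("wrist");pickle.dump(s,open("s1.pkl","wb"));cv2.imwrite("pics/w1.png",w)
cv2.imwrite("pics/w1b.png",cv2.resize(w,(800,600),interpolation=cv2.INTER_CUBIC));print(s['time'],s['tool_pos'],s['tcp_rot'],s['joint_pos'],s['ft_force'])
```

```text
1.9 [537.254376    96.66440418 347.58487361] [-179.07067368   -0.37303451  157.1533078 ] [  5.27466713  -0.91126308  79.80314693  -0.65787453 101.87438966
 -62.012731  ] [-0.53458169 -0.07294714 -0.54530857]
```

View pics/w1b.png

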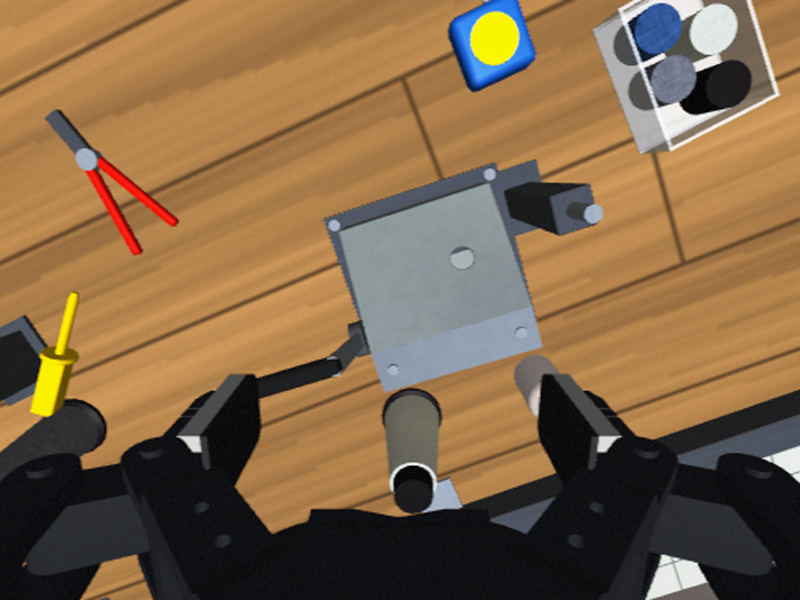

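Run:
```python
from h import *
import pickle
from scipy.optimize import least_squares
s=pickle.load(open("s1.pkl","rb"))
H=[[-90,-95,6],[-90,95,6],[-80,-75,55],[-80,75,55],[70,-75,111],[70,75,111],[30,75,111],[30,-75,111],[-25,30,83],[-50,110,205]]
P=np.array([[324,218],[494,163],[340,232],[491,184],[384,391],[541,347],[529,308],[371,352],[462,258],[593,214]])/1.5625
def W(q,h):
    c,s=np.cos(q[2]),np.sin(q[2]);return [q[0]+c*h[0]-s*h[1],q[1]+s*h[0]+c*h[1],h[2]]
f=lambda q:np.concatenate([proj("wrist",W(q,h),s)-p for h,p in zip(H,P)])
r=least_squares(f,[580,112,0],loss='soft_l1');print(r.x[:2],np.degrees(r.x[2]));print(f(r.x).reshape(-1,2).round(2))
for n,h in dict(hole=[-25,30,83],grip=[7.4,-135,183],post=[-50,110,205]).items():print(n,np.round(W(r.x,h),1))
print(back("wrist",P[8],83,s),back("wrist",P[9],205,s))
```

```text
[585.28861369 112.00023071] -5.414222029080732
[[ 0.49  2.55]
 [ 2.09  2.5 ]
 [-0.61 -1.05]
 [-1.32 -0.69]
 [-0.31  0.05]
 [ 0.12 -0.09]
 [ 1.28 -1.2 ]
 [-0.57  0.42]
 [-0.19 -0.66]
 [ 0.09  0.52]]
hole [563.2 144.2  83. ]
grip [579.9 -23.1 183. ]
post [545.9 226.2 205. ]
[564.23115305 144.14426135  83.        ] [545.35878575 226.2939026  205.        ]
```

```bash
cat > fit.py <<'E'
from h import *
import pickle
from scipy.optimize import least_squares
s=pickle.load(open("s1.pkl","rb"))
Hw=[[-95,-95,6],[-95,95,6],[-80,-75,55],[-80,75,55],[70,-75,111],[70,75,111],[30,75,111],[30,-75,111],[-25,30,83],[-50,110,205]]
Pw=np.array([[324,218],[494,163],[340,232],[491,184],[384,391],[541,347],[529,308],[371,352],[462,258],[593,214]])/1.5625
Ht=[[-95,-95,6],[85,-95,6],[-95,95,6],[70,75,111],[70,-75,111],[-25,30,83],[7.4,-180,183],[7.4,-90,183]]
Pt=np.array([[357,286],[380,48],[105,263],[131,27],[347,47],[187,168],[485,139],[353,130]])/5.+[180,165]
def W(q,h):
    c,s=np.cos(q[2]),np.sin(q[2]);return [q[0]+c*h[0]-s*h[1],q[1]+s*h[0]+c*h[1],h[2]]
fw=lambda q:np.concatenate([proj("wrist",W(q,h),s)-p for h,p in zip(Hw,Pw)])
ft=lambda q:2*np.concatenate([proj("top",W(q,h))-p for h,p in zip(Ht,Pt)])
for f in(fw,ft,lambda q:np.concatenate([fw(q),ft(q)])):
    r=least_squares(f,[580,112,0],loss='soft_l1');print(r.x[:2],np.degrees(r.x[2]),abs(f(r.x)).max().round(2),'hole',np.round(W(r.x,[-25,30,83]),1),'grip',np.round(W(r.x,[7.4,-135,183]),1))
E
python3 fit.py
```

```text
[585.8508598  111.98064452] -5.365925065458011 1.41 hole [563.8 144.2  83. ] grip [580.6 -23.1 183. ]
[583.74692723 111.78393993] -4.676391479655234 2.44 hole [561.3 143.7  83. ] grip [580.1 -23.4 183. ]
[585.37291107 111.97550754] -5.233741108020896 2.28 hole [563.2 144.1  83. ] grip [580.4 -23.1 183. ]
```

Request:
{"api": "servo_tool", "payload": {
  "motion": [
    [85,0,0,0,0,0,0.148],
    [85,0,0,0,0,0,0.148],
    [85,0,0,0,0,0,0.148],
    [85,0,0,0,0,0,0.148],
    [85,0,0,0,0,0,0.148],
    [85,0,0,0,0,0,0.148],
    [85,0,0,0,0,0,0.148],
    [85,0,0,0,0,0,0.148],
    [85,0,0,0,0,0,0.148],
    [85,0,0,0,0,0,0.148]
  ]
}}

```text
time: 2.95
tool_pos: [530.6, 110.1, 347.5]
tcp_rot: [-179.5, 0.8, 71.2]
ft_force: [0.5, -1.1, 0.3]
finger_gap: 84.8
```

Request:
{"api": "servo_tool", "payload": {
  "motion": [
    [85,0,0,0,0,0,0.148],
    [85,0,0,0,0,0,0.148],
    [85,0,0,0,0,0,0.148],
    [85,0,0,0,0,0,0.148],
    [85,0,0,0,0,0,0.148],
    [85,0,0,0,0,0,0.148],
    [85,0,0,0,0,0,0.148],
    [85,0,0,0,0,0,0.148],
    [85,0,0,0,0,0,0.1],
    [85,0,0,0,0,0,0]
  ]
}}

```text
time: 3.95
tool_pos: [523.2, 124.8, 348.3]
tcp_rot: [179.5, 0.8, -3.5]
ft_force: [-0.3, -0.1, 0.8]
finger_gap: 85.2
```

Request:
{"api": "servo_tool", "payload": {
  "motion": [
    [85,-4.5,47,4,0,0,0],
    [85,-4.5,47,4,0,0,0],
    [85,-4.5,47,4,0,0,0],
    [85,-4.5,47,4,0,0,0],
    [85,-4.5,47,4,0,0,0],
    [85,-4.5,47,4,0,0,0],
    [85,-4.5,47,4,0,0,0],
    [85,-4.5,47,4,0,0,0],
    [85,-4.5,47,4,0,0,0],
    [85,0,0,0,0,0,0]
  ]
}}

```text
time: 4.95
tool_pos: [463.4, -300.2, 314.7]
tcp_rot: [179.6, 0.6, -0.2]
ft_force: [-0.3, 0.5, -0.4]
finger_gap: 85.1
```

```bash
cat >> h.py <<'E'
def delta(pos,rpy):
    s=sense();R=Ro.from_euler('xyz',s['tcp_rot'],degrees=True);T=Ro.from_euler('xyz',rpy,degrees=True)
    print('t',s['time'],'at',s['tool_pos'].round(1),s['tcp_rot'].round(2),'q',s['joint_pos'].round(1),'F',s['ft_force'].round(1),'gap',round(s['finger_gap'],1))
    print('shift tool',R.inv().apply(np.asarray(pos)-s['tool_pos']).round(1),'turn',(R.inv()*T).as_rotvec().round(4))
E
python3 - <<'E'
from h import *
import pickle
delta([492,-378,300],[180,0,0])
s=sense();w=snapshot("wrist");pickle.dump(s,open("s2.pkl","wb"));cv2.imwrite("pics/w2.png",w)
cv2.imwrite("pics/w2b.png",cv2.resize(w,(800,600),interpolation=cv2.INTER_CUBIC))
E
```

```text
t 4.95 at [ 463.4 -300.2  314.7] [179.59   0.61  -0.18] q [-37.8  -0.8  83.   -0.7  97.9  52.3] F [-0.3  0.5 -0.4] gap 85.1
shift tool [29.  77.6 14.9] turn [ 0.0072  0.0107 -0.0031]
```

View pics/w2b.png

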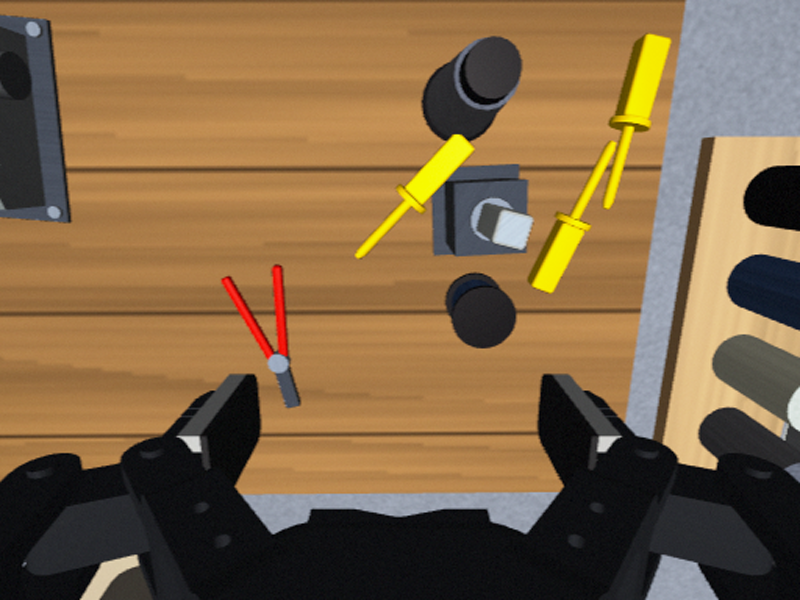

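```bash
cat > tri.py <<'E'
from h import *
import pickle
from scipy.optimize import least_squares
s=pickle.load(open("s2.pkl","rb"))
B=lambda u,v,z:back("wrist",[u/1.5625,v/1.5625],z,s).round(1)
print("flange",B(493,221,91),"griptop",B(515,229,161));print("stand",[B(u,v,85)[:2] for u,v in((527,181),(526,252),(453,255),(455,180))])
g=[B(u,v,161)[:2] for u,v in((500,208),(533,214),(527,249),(494,242))];print("grip corners",g,np.mean(g,0))
print("cone top",B(493,70,160))
def tri(w,sc):
    f=lambda X:np.concatenate([proj("wrist",X,s)-np.array(w)/1.5625,proj("scene",X)-np.array(sc)/1.5625])
    r=least_squares(f,[480,-350,60]);return r.x.round(0),abs(r.fun).max().round(1)
for w,sc in (((358,256),(298,296)),((408,197),(294,268)),((463,145),(294,245)),((613,145),(220,290)),((545,285),(212,240)),((606,206),(200,310)),((655,40),(192,258)),((513,229),(248,241)),((515,229),(248,241))):print(w,tri(w,sc))
E
python3 tri.py
```

```text
flange [ 490.5 -379.7   91. ] griptop [ 492.5 -380.4  161. ]
stand [array([ 522., -407.]), array([ 463.7, -410.4]), array([ 461.3, -348.4]), array([ 523. , -348.2])]
grip corners [array([ 506.5, -369.4]), array([ 502.5, -391.8]), array([ 478.9, -389.5]), array([ 483.7, -366.6])] [ 492.9   -379.325]
cone top [ 590.7 -360.5  160. ]
(358, 256) (array([ 447., -265.,   -4.]), np.float64(6.3))
(408, 197) (array([ 508., -305.,   99.]), np.float64(10.7))
(463, 145) (array([ 543., -334.,  184.]), np.float64(25.8))
(613, 145) (array([ 550., -479.,   62.]), np.float64(12.0))
(545, 285) (array([ 445., -425.,  118.]), np.float64(16.8))
(606, 206) (array([ 490., -543.,  -73.]), np.float64(0.5))
(655, 40) (array([ 603., -450.,  178.]), np.float64(0.7))
(513, 229) (array([ 492., -379.,  158.]), np.float64(1.6))
(515, 229) (array([ 492., -381.,  158.]), np.float64(1.9))
```

The grey pin (grip top at (515,229), flange at (493,221)) triangulates to (492,-379), upright, with a grip yaw of about -8°. The yellow pins have toppled onto the table on their own, so they aren't obstacles at grasp height.

Request:
{"api": "servo_tool", "payload": {
  "motion": [
    [85,7,20,15,0.002,0.003,0.035],
    [85,7,20,15,0.002,0.003,0.035],
    [85,7,20,15,0.002,0.003,0.035],
    [85,7,20,15,0.001,0.002,0.035],
    [85,0,0,0,0,0,0],
    [85,0,0,0,0,0,0]
  ]
}}

```text
time: 5.6
tool_pos: [493.6, -373.0, 256.5]
tcp_rot: [-179.9, -0.4, -7.1]
ft_force: [-0.2, 0.4, -0.1]
finger_gap: 85.2
```

Run:
```python
from h import *
delta([492,-379,112],[180,0,-8])
```

```text
t 5.6 at [ 493.6 -373.   256.5] [-179.88   -0.36   -7.05] q [-42.    9.3  78.5   0.3  92.   55. ] F [-0.2  0.4 -0.1] gap 85.2
shift tool [ -1.7   6.5 144.5] turn [-0.0021 -0.0063  0.0165]
```

Request:
{"api": "servo_tool", "payload": {
  "motion": [
    [85,-1,3,30,-0.001,-0.003,0.008],
    [85,-1,3,30,-0.001,-0.003,0.008],
    [85,0,0,20,0,0,0],
    [85,0,0,0,0,0,0]
  ]
}}

```text
time: 6.0
tool_pos: [495.3, -373.7, 180.5]
tcp_rot: [179.8, -0.4, -7.2]
ft_force: [-0.5, -0.7, -0.4]
finger_gap: 84.9
```

Run:
```python
from h import *
import pickle
delta([492,-379,112],[180,0,-8])
s=sense();w=snapshot("wrist");pickle.dump(s,open("s3.pkl","wb"));cv2.imwrite("pics/w3.png",w[60:360,90:420])
cv2.imwrite("pics/w3b.png",cv2.resize(w[60:360,90:420],None,fx=2,fy=2,interpolation=cv2.INTER_CUBIC))
print(proj("wrist",[492,-379,161],s),proj("wrist",[492,-379,91],s))
```

```text
t 6.0 at [ 495.3 -373.7  180.5] [179.82  -0.41  -7.23] q [-41.8  11.   84.5   0.1  84.1  55.4] F [-0.5 -0.7 -0.4] gap 84.9
shift tool [-3.1  5.5 68.5] turn [ 0.003  -0.0072  0.0134]
[263.36271155 221.55587729] [260.94244452 193.95694056]
```

View pics/w3b.png

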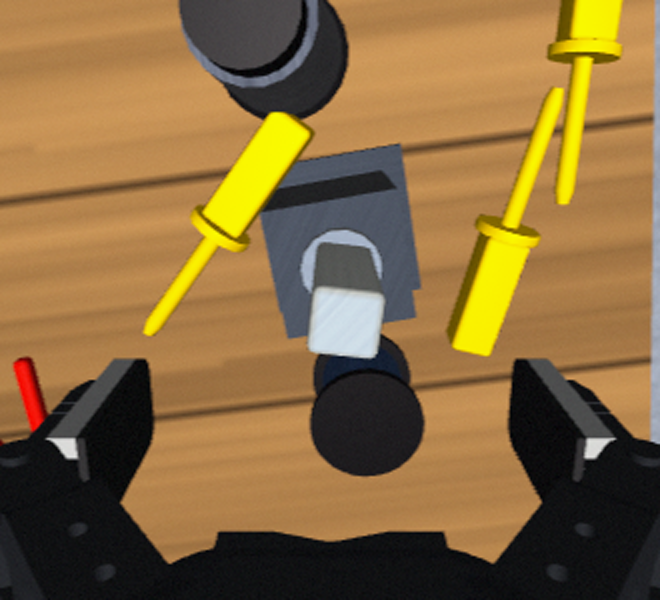

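Picture check: the grip top is at (263,221.5), against a predicted (263.4,221.6). The grip is turned about 5° further clockwise than the tool.

Request:
{"api": "servo_tool", "payload": {
  "motion": [
    [85,-3,5.5,0,0.003,-0.007,0.085],
    [85,0,0,0,0,0,0],
    [85,0,0,25,0,0,0],
    [85,0,0,20,0,0,0],
    [85,0,0,0,0,0,0]
  ]
}}

```text
time: 6.55
tool_pos: [498.7, -379.7, 149.3]
tcp_rot: [179.5, -1.0, -11.4]
ft_force: [-0.2, 1.1, -0.2]
finger_gap: 84.5
```

Run:
```python
from h import *
delta([492,-379,112],[180,0,-12])
```

```text
t 6.55 at [ 498.7 -379.7  149.3] [179.52  -0.99 -11.43] q [-42.   12.4  86.2   0.1  80.3  59.4] F [-0.2  1.1 -0.2] gap 84.5
shift tool [-7.3  0.4 37.2] turn [ 0.0083 -0.0173  0.0098]
```

Request:
{"api": "servo_tool", "payload": {
  "motion": [
    [85,-7,0.5,2,0.008,-0.017,0.01],
    [85,0,0,0,0,0,0],
    [85,-1,0,12,0,-0.004,0],
    [85,-1,0,12,0,-0.004,0],
    [85,-1,0,11,0,-0.004,0],
    [85,0,0,0,0,0,0]
  ]
}}

```text
time: 7.15
tool_pos: [490.5, -379.4, 115.8]
tcp_rot: [179.8, 0.4, -11.8]
ft_force: [-0.4, -0.3, 0.8]
finger_gap: 85.0
```

Run:
```python
from h import *
delta([492,-379,112],[180,0,-12])
```

```text
t 7.15 at [ 490.5 -379.4  115.8] [179.8    0.42 -11.82] q [-42.2  14.3  87.6  -0.4  78.4  59.7] F [-0.4 -0.3  0.8] gap 85.0
shift tool [ 1.4 -0.7  3.8] turn [0.0035 0.0072 0.0032]
```

Request:
{"api": "servo_tool", "payload": {
  "motion": [
    [85,1.5,-0.5,3.5,0.003,0.007,0.003],
    [85,0,0,0,0,0,0],
    [15,0,0,0,0,0,0],
    [15,0,0,0,0,0,0],
    [15,0,0,0,0,0,0],
    [15,0,0,0,0,0,0],
    [15,0,0,0,0,0,0],
    [15,0,0,0,0,0,0]
  ],
  "force": 80
}}

```text
time: 7.95
tool_pos: [492.5, -379.3, 112.4]
tcp_rot: [180.0, -0.0, -12.0]
ft_force: [-0.7, -0.3, -0.5]
finger_gap: 22.4
```

Run:
```python
from h import *
delta([492,-379,112],[180,0,-12])
```

```text
t 7.95 at [ 492.5 -379.3  112.4] [ 1.7998e+02 -5.0000e-02 -1.2000e+01] q [-42.3  14.3  87.9   0.   77.7  59.7] F [-0.7 -0.3 -0.5] gap 22.4
shift tool [-0.5 -0.2  0.4] turn [ 0.0003 -0.0009  0.    ]
```

Request:
{"api": "servo_tool", "payload": {
  "motion": [
    [15,0,0,-10,0,0,0],
    [15,0,0,-15,0,0,0],
    [15,0,0,-15,0,0,0],
    [15,0,0,-15,0,0,0],
    [15,0,0,-20,0,0,0],
    [15,0,0,-30,0,0,0],
    [15,0,0,-40,0,0,0],
    [15,0,0,-40,0,0,0],
    [15,0,0,-40,0,0,0],
    [15,0,0,0,0,0,0]
  ]
}}

```text
time: 8.95
tool_pos: [491.5, -378.6, 358.1]
tcp_rot: [179.8, -0.4, -12.0]
ft_force: [0.5, 0.1, -0.3]
finger_gap: 22.5
```

```bash
cat > goal.py <<'E'
from h import *
# head pose, pin tip target a mm out of the hole mouth along its axis
Q=[585,112,np.radians(-5.1)]
RH=Ro.from_euler('z',Q[2])
hp=lambda h:np.array([Q[0],Q[1],0])+RH.apply(h)
tz=RH.apply([np.sin(np.radians(27)),0,-np.cos(np.radians(27))])
RT=RH*Ro.from_euler('y',-27,degrees=True)*Ro.from_euler('x',180,degrees=True)
def tgt(out):  return hp([-25,30,83])-tz*(out+102.4)
if __name__=="__main__":
    print('tilt rpy',RT.as_euler('xyz',degrees=True).round(2),RT.apply([0,0,1]),tz)
    for o in(60,10,-48,-50):print(o,tgt(o).round(1))
    delta(tgt(60),RT.as_euler('xyz',degrees=True))
E
python3 goal.py
```

```text
tilt rpy [180.  -27.   -5.1] [ 0.45219318 -0.04035717 -0.89100652] [ 0.45219318 -0.04035717 -0.89100652]
60 [489.3 150.7 227.7]
10 [511.9 148.6 183.1]
-48 [538.2 146.3 131.5]
-50 [539.1 146.2 129.7]
t 8.95 at [ 491.5 -378.6  358.1] [179.79  -0.36 -12.  ] q [-42.3   9.7  67.6   0.  102.3  59.7] F [ 0.5  0.1 -0.3] gap 22.5
shift tool [-113.  -517.7  127.8] turn [ 0.0324  0.4645 -0.1172]
```

Request:
{"api": "servo_tool", "payload": {
  "motion": [
    [15,-9,-43,0,0,0,0],
    [15,-9,-43,0,0,0,0],
    [15,-9,-43,0,0,0,0],
    [15,-9,-43,0,0,0,0],
    [15,-9,-43,0,0,0,0],
    [15,-9,-43,0,0,0,0],
    [15,-9,-43,0,0,0,0],
    [15,-9,-43,0,0,0,0],
    [15,-9,-43,0,0,0,0],
    [15,0,0,0,0,0,0]
  ]
}}

```text
time: 9.95
tool_pos: [491.6, 29.5, 365.2]
tcp_rot: [179.7, -1.2, -12.3]
ft_force: [0.2, -0.2, -1.7]
finger_gap: 22.9
```

```bash
python3 goal.py|tail -2
```

```text
t 9.95 at [491.6  29.5 365.2] [179.72  -1.19 -12.26] q [ -2.1 -10.9  87.3  -0.5 102.5 100. ] F [ 0.2 -0.2 -1.7] gap 22.9
shift tool [ -30.8 -118.5  136.3] turn [ 0.0354  0.4501 -0.1211]
```

Request:
{"api": "servo_tool", "payload": {
  "motion": [
    [15,-5,-28,0,0.009,0.113,-0.03],
    [15,-5,-28,0,0.009,0.113,-0.03],
    [15,-4,-28,0,0.009,0.113,-0.03],
    [15,-3,-28,0,0.009,0.111,-0.03],
    [15,0,0,0,0,0,0],
    [15,0,0,0,0,0,0]
  ]
}}

```text
time: 10.55
tool_pos: [492.9, 146.5, 362.9]
tcp_rot: [-179.9, -27.8, -4.7]
ft_force: [-0.2, -0.3, -0.6]
finger_gap: 22.7
```

```bash
python3 goal.py|tail -2
```

```text
t 10.55 at [492.9 146.5 362.9] [-179.92  -27.79   -4.72] q [ 18.8 -33.3 108.9 -10.9  78.7 113.2] F [-0.2 -0.3 -0.6] gap 22.7
shift tool [-66.5  -3.7 117.8] turn [-0.0045 -0.0138  0.0059]
```

Request:
{"api": "servo_tool", "payload": {
  "motion": [
    [15,-11,-1,19,-0.002,-0.007,0.003],
    [15,-11,-1,19,-0.002,-0.007,0.003],
    [15,-11,-1,19,0,0,0],
    [15,-11,0,19,0,0,0],
    [15,-11,0,19,0,0,0],
    [15,0,0,0,0,0,0],
    [15,0,0,0,0,0,0]
  ]
}}

```text
time: 11.25
tool_pos: [492.5, 141.1, 257.9]
tcp_rot: [-180.0, -26.9, -6.1]
ft_force: [-0.4, -0.4, -0.0]
finger_gap: 22.8
```

```bash
python3 goal.py|tail -2
```

```text
t 11.25 at [492.5 141.1 257.9] [-179.97  -26.89   -6.06] q [ 18.3 -33.5 119.6 -11.5  69.4 116. ] F [-0.4 -0.4 -0. ] gap 22.8
shift tool [-17.4  -9.2  25. ] turn [ 0.0071  0.0018 -0.0149]
```

Request:
{"api": "servo_tool", "payload": {
  "motion": [
    [15,-9,-5,12,0.004,0,-0.008],
    [15,-9,-5,12,0.004,0,-0.008],
    [15,0,0,0,0,0,0],
    [15,0,0,0,0,0,0]
  ]
}}

```text
time: 11.65
tool_pos: [490.2, 151.7, 230.0]
tcp_rot: [-179.9, -27.1, -5.1]
ft_force: [0.0, 0.2, -0.8]
finger_gap: 22.7
```

```bash
sed -i 's/delta(tgt(60)/import sys;delta(tgt(float(sys.argv[1]))/' goal.py; python3 goal.py 15|tail -2
```

```text
t 11.65 at [490.2 151.7 230. ] [-179.88  -27.08   -5.13] q [ 19.6 -33.1 122.3 -11.9  66.3 117.1] F [ 0.   0.2 -0.8] gap 22.7
shift tool [-1.8  1.2 46.7] turn [-0.0019 -0.0015 -0.0005]
```

Request:
{"api": "servo_tool", "payload": {
  "motion": [
    [15,-1,0.5,15,-0.002,-0.001,0],
    [15,-1,0.5,15,0,0,0],
    [15,0,0,14,0,0,0],
    [15,0,0,0,0,0,0],
    [15,0,0,0,0,0,0]
  ]
}}

```text
time: 12.15
tool_pos: [509.9, 150.5, 192.5]
tcp_rot: [-179.9, -27.3, -5.0]
ft_force: [0.8, 0.4, -1.2]
finger_gap: 22.6
```

```bash
python3 goal.py 15|tail -2
python3 - <<'E'
from goal import *
import pickle
s=sense();w=snapshot("wrist");sc=snapshot("scene");pickle.dump(s,open("s4.pkl","wb"));cv2.imwrite("pics/w4.png",w);cv2.imwrite("pics/s4.png",sc)
R=Ro.from_euler('xyz',s['tcp_rot'],degrees=True);tip=s['tool_pos']+R.apply([0,0,102.4])
print('tip',tip.round(1),'wrist px tip',proj("wrist",tip,s),'hole',proj("wrist",hp([-25,30,83]),s),'scene',proj("scene",tip),proj("scene",hp([-25,30,83])))
o=np.zeros((600,800,3),np.uint8)
o[:384,:512]=w; c=sc[120:250,220:350]; o[:,:][390:590,0:0]
o[340:600,512:772]=cv2.resize(c,None,fx=2,fy=2,interpolation=cv2.INTER_CUBIC)
u=proj("wrist",hp([-25,30,83]),s).astype(int); k=w[max(0,u[1]-60):u[1]+40,max(0,u[0]-60):u[0]+40]
k=cv2.resize(k,None,fx=2,fy=2,interpolation=cv2.INTER_CUBIC);o[390:390+k.shape[0],:k.shape[1]]=k;print(u)
cv2.imwrite("pics/m4.png",o)
E
```

```text
t 12.15 at [509.9 150.5 192.5] [-179.89  -27.28   -5.04] q [ 18.5 -28.8 123.4 -12.   60.6 117.1] F [ 0.8  0.4 -1.2] gap 22.6
shift tool [-2.3  1.7  4.3] turn [-0.0023 -0.0048  0.0009]
tip [556.7 146.6 101.5] wrist px tip [254.9741682  187.56679958] hole [256.96681254 185.59771958] scene [303.56038219 198.98203926] [302.14998997 204.42632433]
[256 185]
```

View pics/m4.png

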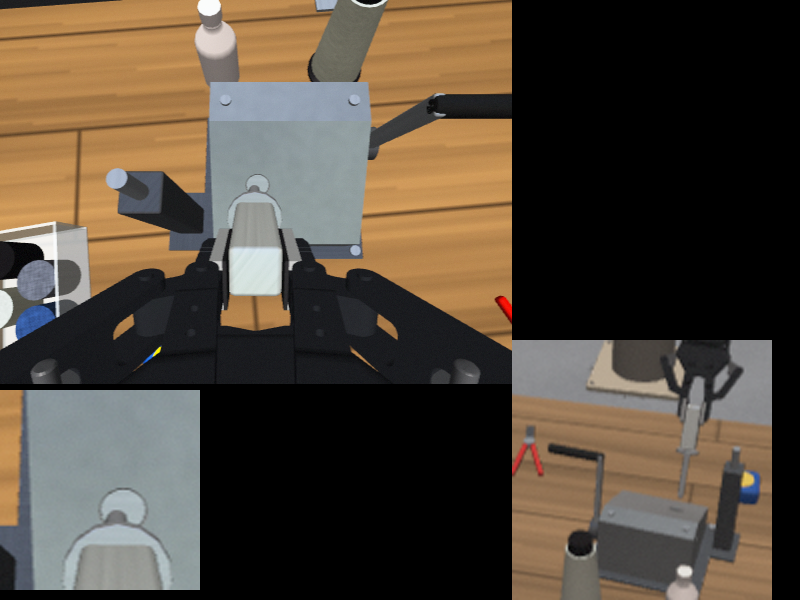

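The hole centre is at (257.5,184) and the pin tip at (253,188.5), just short of the mouth. The tip needs about 3 mm more along tool +y. Then I'll go in and check the force.

Request:
{"api": "servo_tool", "payload": {
  "motion": [
    [15,0,3,0,-0.002,-0.005,0],
    [15,0,0,0,0,0,0],
    [15,0,0,8,0,0,0],
    [15,0,0,8,0,0,0],
    [15,0,0,8,0,0,0],
    [15,0,0,8,0,0,0],
    [15,0,0,0,0,0,0]
  ]
}}

```text
time: 12.95
tool_pos: [526.0, 146.4, 164.0]
tcp_rot: [-179.9, -27.2, -5.1]
ft_force: [0.2, 0.5, -0.8]
finger_gap: 22.6
```

```bash
python3 goal.py -30|tail -2
```

```text
t 12.95 at [526.  146.4 164. ] [-179.92  -27.16   -5.06] q [ 17.1 -24.8 123.7 -11.9  56.3 116.5] F [ 0.2  0.5 -0.8] gap 22.6
shift tool [-4.  -1.  16.5] turn [-0.0017 -0.0027  0.0007]
```

Request:
{"api": "servo_tool", "payload": {
  "motion": [
    [15,-2,0.5,0,-0.001,-0.002,0],
    [15,0,0,7,0,0,0],
    [15,0,0,7,0,0,0],
    [15,0,0,6,0,0,0],
    [15,0,0,0,0,0,0]
  ]
}}

```text
time: 13.45
tool_pos: [533.6, 145.1, 143.1]
tcp_rot: [180.0, -27.0, -5.0]
ft_force: [-0.6, -0.1, -1.3]
finger_gap: 22.8
```

```bash
python3 goal.py -49|tail -2
```

```text
t 13.45 at [533.6 145.1 143.1] [180.   -26.99  -5.05] q [ 16.6 -22.1 123.9 -12.   53.5 116.7] F [-0.6 -0.1 -1.3] gap 22.8
shift tool [-1.3 -1.6 13.4] turn [-0.0003  0.0003  0.0008]
```

Request:
{"api": "servo_tool", "payload": {
  "motion": [
    [15,0,0,3.5,0,0,0],
    [15,0,0,3.5,0,0,0],
    [15,0,0,3.5,0,0,0],
    [15,0,0,3,0,0,0],
    [15,0,0,0,0,0,0]
  ]
}}

```text
time: 13.95
tool_pos: [540.7, 144.7, 131.2]
tcp_rot: [-180.0, -27.0, -5.1]
ft_force: [-4.4, -0.5, 3.0]
finger_gap: 22.6
```

```bash
python3 goal.py -49|tail -2; python3 -c "
from h import *
print(Ro.from_euler('xyz',sense()['tcp_rot'],degrees=True).inv().apply(sense()['ft_force']))"
```

```text
t 13.95 at [540.7 144.7 131.2] [-179.98  -27.04   -5.06] q [ 16.3 -20.2 123.8 -12.1  51.6 116.8] F [-4.4 -0.5  3. ] gap 22.6
shift tool [-2.3 -1.4 -0.4] turn [-0.0006 -0.0008  0.0006]
[-2.55391962  0.90243467 -4.63830864]
```

```bash
cat > lev.py <<'E'
from goal import *
def gp(a,y=-135):
    th=np.radians(10)+a;return hp([30-130*np.sin(th),y,55+130*np.cos(th)])
def look(cam="scene"):
    im=snapshot(cam);s0=cv2.imread("pics/s0.png" if cam=="scene" else "pics/t0.png")
    for a in(-.1,0,.2,.6,1.0,1.25):
        v=[]
        for y in(-160,-145,-125):
            u=proj(cam,gp(a,y)).round().astype(int);v.append(int(im[u[1]-1:u[1]+2,u[0]-1:u[0]+2].mean()))
        print(a,v)
    return im
if __name__=="__main__": look("scene");print();look("top")
E
python3 lev.py
```

```text
-0.1 [117, 117, 117]
0 [118, 118, 118]
0.2 [49, 51, 52]
0.6 [32, 39, 37]
1.0 [118, 118, 117]
1.25 [106, 103, 100]

-0.1 [98, 98, 100]
0 [100, 100, 99]
0.2 [108, 108, 107]
0.6 [41, 43, 41]
1.0 [96, 95, 95]
1.25 [98, 98, 97]
```

The bar has left 0 and is at about 0.5 rad, so it's falling. I'll hold the push a moment.

Request:
{"api": "servo_tool", "payload": {
  "motion": [
    [15,0,0,0.5,0,0,0],
    [15,0,0,0,0,0,0],
    [15,0,0,0,0,0,0],
    [15,0,0,0,0,0,0],
    [15,0,0,0,0,0,0],
    [15,0,0,0,0,0,0]
  ]
}}

```text
time: 14.65
tool_pos: [540.7, 144.7, 131.6]
tcp_rot: [-180.0, -27.1, -5.1]
ft_force: [-3.7, -0.1, 2.3]
finger_gap: 22.4
```

```bash
python3 lev.py;python3 goal.py -49|tail -2
```

```text
-0.1 [117, 117, 108]
0 [118, 118, 118]
0.2 [116, 117, 117]
0.6 [113, 114, 114]
1.0 [118, 118, 117]
1.25 [33, 34, 33]

-0.1 [97, 97, 99]
0 [100, 100, 100]
0.2 [108, 108, 107]
0.6 [102, 101, 103]
1.0 [76, 69, 77]
1.25 [41, 46, 40]
t 14.75 at [540.7 144.7 131.6] [-179.98  -27.05   -5.06] q [ 16.3 -20.2 123.7 -12.1  51.7 116.8] F [-3.5 -0.5  2.1] gap 22.7
shift tool [-2.5 -1.4 -0.2] turn [-0.0006 -0.001   0.0006]
```

The lever is fully down: the bar shows dark at the 1.25 position in both cameras. Next I withdraw straight out along the hole's axis.

Request:
{"api": "servo_tool", "payload": {
  "motion": [
    [15,0,0,-6,0,0,0],
    [15,0,0,-10,0,0,0],
    [15,0,0,-12,0,0,0],
    [15,0,0,-15,0,0,0],
    [15,0,0,-15,0,0,0],
    [15,0,0,-15,0,0,0],
    [15,0,0,-20,0,0,0],
    [15,0,0,-25,0,0,0],
    [15,0,0,-20,0,0,0],
    [15,0,0,0,0,0,0]
  ]
}}

```text
time: 15.75
tool_pos: [473.4, 150.6, 265.6]
tcp_rot: [-179.8, -27.3, -5.1]
ft_force: [-0.3, -0.6, -0.6]
finger_gap: 22.9
```

Run:
```python
from h import *
delta([492.5,-379.3,360],[180,0,-12])
```

```text
t 15.75 at [473.4 150.6 265.6] [-179.79  -27.33   -5.12] q [ 20.4 -36.8 121.  -11.9  71.1 116.9] F [-0.3 -0.6 -0.6] gap 22.9
shift tool [102.2 525.9 -55.3] turn [-0.0322 -0.4762  0.1187]
```

Request:
{"api": "servo_tool", "payload": {
  "motion": [
    [15,18,0,-36,0,0,0],
    [15,18,0,-36,0,0,0],
    [15,9,20,-18,-0.008,-0.119,0.03],
    [15,0,40,0,-0.008,-0.119,0.03],
    [15,0,40,0,-0.008,-0.119,0.03],
    [15,0,40,0,-0.008,-0.119,0.03],
    [15,0,40,0,0,0,0],
    [15,0,40,0,0,0,0],
    [15,0,20,0,0,0,0],
    [15,0,0,0,0,0,0]
  ]
}}

```text
time: 16.75
tool_pos: [429.6, -94.4, 357.5]
tcp_rot: [-179.9, 1.7, -11.9]
ft_force: [-1.1, 0.2, -1.8]
finger_gap: 22.9
```

Run:
```python
from h import *
delta([492.5,-379.3,340],[180,0,-12])
```

```text
t 16.75 at [429.6 -94.4 357.5] [-179.85    1.68  -11.89] q [-1.900e+01 -1.640e+01  9.270e+01 -1.000e-01  1.054e+02  8.290e+01] F [-1.1  0.2 -1.8] gap 22.9
shift tool [120.7 265.9  13.3] turn [-0.0026  0.0293  0.0018]
```

Request:
{"api": "servo_tool", "payload": {
  "motion": [
    [15,19,42,2,0,0.007,0],
    [15,19,42,2,0,0.007,0],
    [15,19,42,2,0,0.007,0],
    [15,19,42,2,0,0.007,0],
    [15,19,42,2,0,0,0],
    [15,19,42,2,0,0,0],
    [15,0,0,0,0,0,0],
    [15,0,0,0,0,0,0]
  ]
}}

```text
time: 17.55
tool_pos: [495.1, -369.2, 335.4]
tcp_rot: [-179.5, 0.1, -11.6]
ft_force: [0.0, 0.3, -0.5]
finger_gap: 22.9
```

```bash
cat > st.py <<'E'
from h import *
import sys
delta([492.5,-379.3,float(sys.argv[1])],[180,0,-12])
E
python3 st.py 205
```

```text
t 17.55 at [ 495.1 -369.2  335.4] [-1.7951e+02  8.0000e-02 -1.1590e+01] q [-41.7   9.7  69.9   0.4 100.7  60. ] F [ 0.   0.3 -0.5] gap 22.9
shift tool [ -0.4  11.5 130.3] turn [-0.0086  0.0015  0.0072]
```

Request:
{"api": "servo_tool", "payload": {
  "motion": [
    [15,0,6,0,-0.004,0.001,0.004],
    [15,0,5,0,-0.004,0,0.003],
    [15,0,0,30,0,0,0],
    [15,0,0,30,0,0,0],
    [15,0,0,30,0,0,0],
    [15,0,0,25,0,0,0],
    [15,0,0,0,0,0,0],
    [15,0,0,0,0,0,0]
  ]
}}

```text
time: 18.35
tool_pos: [496.6, -375.3, 225.2]
tcp_rot: [179.6, -0.7, -11.6]
ft_force: [0.5, -0.3, -0.1]
finger_gap: 22.6
```

```bash
python3 st.py 205
```

```text
t 18.35 at [ 496.6 -375.3  225.2] [179.59  -0.68 -11.56] q [-41.8   9.8  81.2  -0.   88.2  59.8] F [ 0.5 -0.3 -0.1] gap 22.6
shift tool [-3.4  4.6 20.2] turn [ 0.0072 -0.0118  0.0076]
```

Request:
{"api": "servo_tool", "payload": {
  "motion": [
    [15,-3.5,4.5,8,0.007,-0.012,0.008],
    [15,-0.5,0,10,0,0,0],
    [15,0,0,0,0,0,0],
    [15,0,0,0,0,0,0]
  ]
}}

```text
time: 18.75
tool_pos: [493.5, -380.6, 211.9]
tcp_rot: [179.8, -0.3, -12.0]
ft_force: [-0.2, 0.2, -1.5]
finger_gap: 22.8
```

```bash
python3 st.py 205
python3 - <<'E'
from h import *
s=sense();w=snapshot("wrist");sc=snapshot("scene")
R=Ro.from_euler('xyz',s['tcp_rot'],degrees=True);tip=s['tool_pos']+R.apply([0,0,102.4])
u=proj("wrist",[492.5,-379.3,85],s);print('hole px',u,'tip',tip,proj("wrist",tip,s),'fl',proj("wrist",s['tool_pos']+R.apply([0,0,27.4]),s))
v=proj("scene",tip);print('scene tip',v,'hole',proj("scene",[492.5,-379.3,85]))
a=int(u[0])-65,int(u[1])-90
c=cv2.resize(w[a[1]:a[1]+190,a[0]:a[0]+130],None,fx=3,fy=3,interpolation=cv2.INTER_CUBIC)
b=int(v[0])-30,int(v[1])-60
d=cv2.resize(sc[b[1]:b[1]+95,b[0]:b[0]+65],None,fx=6,fy=6,interpolation=cv2.INTER_CUBIC)
print(a,b);cv2.imwrite("pics/m5.png",np.hstack([c,d]))
E
```

```text
t 18.75 at [ 493.5 -380.6  211.9] [179.77  -0.34 -12.03] q [-42.3  10.6  81.7  -0.   87.3  59.7] F [-0.2  0.2 -1.5] gap 22.8
shift tool [-1.3 -1.1  6.9] turn [ 0.004  -0.0059 -0.0005]
hole px [253.2225467  182.76424674] tip [ 493.97367128 -381.14239539  109.49143752] [254.81453853 186.77484112] fl [254.79099014 213.54703358]
scene tip [158.55296366 165.88341507] hole [160.24625368 171.30345186]
(188, 92) (128, 105)
```

View pics/m5.png

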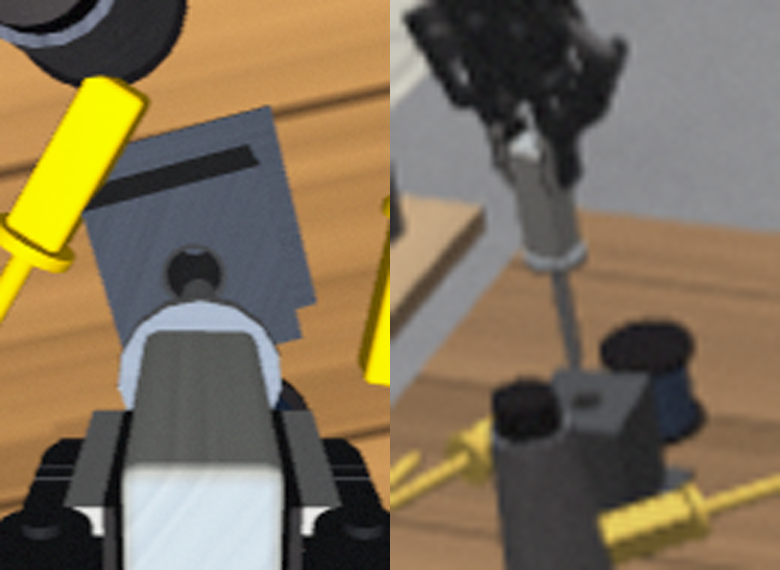

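Left crop: the pin tip at (254.7,187.7) and the hole at (252.7,182) both match the prediction within 1 px, so the pin hasn't slipped. Inserting now, with a small correction.

Request:
{"api": "servo_tool", "payload": {
  "motion": [
    [15,-1.5,-1.5,0,0.004,-0.006,0],
    [15,0,0,0,0,0,0],
    [15,-0.4,0,10,0,-0.002,0],
    [15,-0.4,0,10,0,-0.002,0],
    [15,-0.4,0,10,0,-0.002,0],
    [15,0,0,0,0,0,0]
  ]
}}

```text
time: 19.45
tool_pos: [490.8, -378.1, 179.1]
tcp_rot: [-180.0, 0.4, -12.0]
ft_force: [-0.6, -0.1, -2.3]
finger_gap: 22.5
```

```bash
python3 st.py 113
```

```text
t 19.45 at [ 490.8 -378.1  179.1] [-179.97    0.42  -12.02] q [-42.2  11.8  83.8  -0.2  84.9  59.8] F [-0.6 -0.1 -2.3] gap 22.5
shift tool [ 2.4  0.8 66.1] turn [-0.0006  0.0074 -0.0003]
```

Request:
{"api": "servo_tool", "payload": {
  "motion": [
    [15,2,0.8,0,0,0.007,0],
    [15,0,0,0,0,0,0],
    [15,0,0,10,0,0,0],
    [15,0,0,10,0,0,0],
    [15,0,0,10,0,0,0],
    [15,0,0,0,0,0,0]
  ]
}}

```text
time: 20.05
tool_pos: [492.6, -379.3, 145.9]
tcp_rot: [-179.9, 0.0, -12.0]
ft_force: [-1.0, -0.3, -1.9]
finger_gap: 22.8
```

```bash
python3 st.py 113
```

```text
t 20.05 at [ 492.6 -379.3  145.9] [-1.7995e+02  1.0000e-02 -1.2020e+01] q [-42.3  12.9  85.9   0.   81.2  59.7] F [-1.  -0.3 -1.9] gap 22.8
shift tool [-0.1  0.1 32.9] turn [-0.0009  0.0002 -0.0003]
```

Request:
{"api": "servo_tool", "payload": {
  "motion": [
    [15,0,0,8,0,0,0],
    [15,0,0,8,0,0,0],
    [15,0,0,7,0,0,0],
    [15,0,0,5,0,0,0],
    [15,0,0,0,0,0,0]
  ]
}}

```text
time: 20.55
tool_pos: [492.3, -379.0, 114.8]
tcp_rot: [-179.9, 0.1, -12.0]
ft_force: [0.1, -0.1, -0.7]
finger_gap: 22.7
```

```bash
python3 st.py 112.6
```

```text
t 20.55 at [ 492.3 -379.   114.8] [-1.7992e+02  6.0000e-02 -1.2020e+01] q [-42.3  14.3  87.7   0.   78.1  59.7] F [ 0.1 -0.1 -0.7] gap 22.7
shift tool [0.2 0.3 2.2] turn [-0.0013  0.0011 -0.0003]
```

Request:
{"api": "servo_tool", "payload": {
  "motion": [
    [15,0,0,1.7,0,0,0],
    [15,0,0,0,0,0,0],
    [45,0,0,0,0,0,0],
    [45,0,0,0,0,0,0],
    [85,0,0,0,0,0,0],
    [85,0,0,0,0,0,0],
    [85,0,0,0,0,0,0],
    [85,0,0,0,0,0,0]
  ]
}}

```text
time: 21.35
tool_pos: [493.7, -380.3, 115.8]
tcp_rot: [179.9, -0.2, -12.0]
ft_force: [-0.1, -0.5, -0.0]
finger_gap: 85.1
```

Request:
{"api": "servo_tool", "payload": {
  "motion": [
    [85,0,0,-15,0,0,0],
    [85,0,0,-20,0,0,0],
    [85,0,0,-30,0,0,0],
    [85,0,0,-40,0,0,0],
    [85,0,0,-40,0,0,0],
    [85,0,0,-40,0,0,0],
    [85,0,0,-30,0,0,0],
    [85,0,0,0,0,0,0]
  ]
}}

```text
time: 22.15
tool_pos: [491.8, -378.7, 346.2]
tcp_rot: [179.9, -0.2, -12.0]
ft_force: [0.1, -0.9, 0.5]
finger_gap: 85.0
```

Run:
```python
from lev import *
g=gp(1.25,-140);print('grip',g)
delta([g[0],g[1],330],[180,0,84.9])
s=sense();w=snapshot("wrist");cv2.imwrite("pics/w6.png",w);sc=snapshot("scene");cv2.imwrite("pics/s6.png",sc)
print('pred flange',proj("wrist",[492.5,-379.3,91],s),'griptop',proj("wrist",[492.5,-379.3,161],s))
c=w[90:290,160:360];d=sc[100:230,110:270]
cv2.imwrite("pics/m6.png",np.hstack([cv2.resize(c,(400,400)),cv2.resize(d,(400,325))[:,:] if 0 else cv2.copyMakeBorder(cv2.resize(d,(400,325)),0,75,0,0,cv2.BORDER_CONSTANT)]))
```

```text
grip [474.33326328 -18.67971068  73.94651946]
t 22.15 at [ 491.8 -378.7  346.2] [179.91  -0.22 -12.01] q [-42.3   9.7  68.8   0.  101.3  59.7] F [ 0.1 -0.9  0.5] gap 85.0
shift tool [ -92.1 -348.5   15.3] turn [ 4.5000e-03 -1.6000e-03 -1.6915e+00]
pred flange [254.90284613 160.69265601] griptop [254.99827601 169.8005216 ]
```

View pics/m6.png

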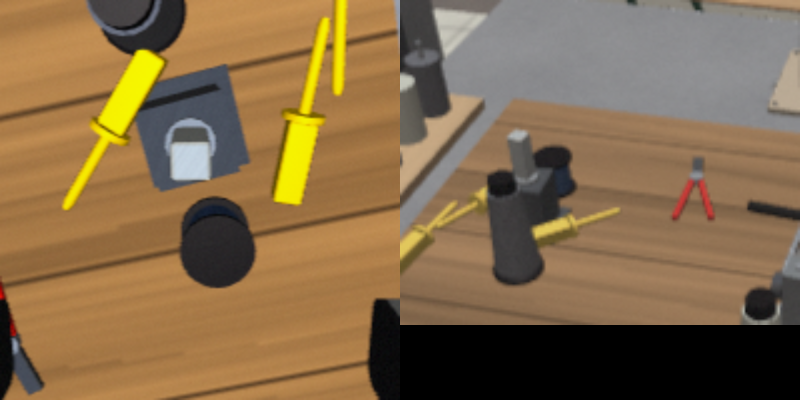

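The pin is standing fully down in the stand: its flange is at (255,162), against a predicted (254.9,160.7). Cone, spool and pliers haven't moved. Now the lever.

Request:
{"api": "servo_tool", "payload": {
  "motion": [
    [85,-11,-43,2,0,0,0],
    [85,-11,-43,2,0,0,0],
    [85,-11,-43,2,0,0,0],
    [85,-11,-43,2,0,0,0],
    [85,-11,-43,2,0,0,0],
    [85,-11,-43,2,0,0,0],
    [85,-11,-43,2,0,0,0],
    [85,0,-20,0,0,0,-0.14],
    [85,0,0,0,0,0,-0.14],
    [85,0,0,0,0,0,-0.14]
  ]
}}

```text
time: 23.25
tool_pos: [473.0, -32.8, 308.5]
tcp_rot: [-178.8, 1.5, 12.6]
ft_force: [0.8, -0.4, -0.1]
finger_gap: 85.1
```

Request:
{"api": "servo_tool", "payload": {
  "motion": [
    [85,0,0,0,0,0,-0.14],
    [85,0,0,0,0,0,-0.14],
    [85,0,0,0,0,0,-0.14],
    [85,0,0,0,0,0,-0.14],
    [85,0,0,0,0,0,-0.14],
    [85,0,0,0,0,0,-0.14],
    [85,0,0,0,0,0,-0.14],
    [85,0,0,0,0,0,-0.14],
    [85,0,0,0,0,0,0],
    [85,0,0,0,0,0,0]
  ]
}}

```text
time: 24.25
tool_pos: [463.5, -29.9, 290.6]
tcp_rot: [-176.3, -0.5, 79.5]
ft_force: [0.1, -0.3, 0.2]
finger_gap: 85.3
```

```bash
cat > lv.py <<'E'
from lev import *
import sys
g=gp(float(sys.argv[1]),-140)+[0,0,-19+float(sys.argv[2])];print(g.round(1));delta(g,[180,0,84.9])
E
python3 lv.py 1.25 130
```

```text
[474.3 -18.7 184.9]
t 24.25 at [463.5 -29.9 290.6] [-176.34   -0.53   79.52] q [-10.5 -11.1  95.2   0.5  99.5   0.1] F [ 0.1 -0.3  0.2] gap 85.3
shift tool [ 12.   15.3 105. ] turn [-0.0634 -0.0122 -0.0936]
```

Request:
{"api": "servo_tool", "payload": {
  "motion": [
    [85,6,10,15,-0.032,-0.006,-0.047],
    [85,5,6,20,-0.032,-0.006,-0.047],
    [85,0,0,25,0,0,0],
    [85,0,0,25,0,0,0],
    [85,0,0,0,0,0,0],
    [85,0,0,0,0,0,0]
  ]
}}

```text
time: 24.85
tool_pos: [478.6, -20.7, 200.3]
tcp_rot: [-180.0, 0.0, 83.8]
ft_force: [0.3, -0.0, 1.0]
finger_gap: 85.2
```

```bash
python3 lv.py 1.25 100
python3 - <<'E'
from lev import *
s=sense();w=snapshot("wrist");cv2.imwrite("pics/w7.png",w)
print('px',[proj("wrist",gp(1.25,y),s).round(0) for y in(-90,-135,-180)])
cv2.imwrite("pics/w7b.png",cv2.resize(w,(800,600)))
E
```

```text
[474.3 -18.7 154.9]
t 24.85 at [478.6 -20.7 200.3] [-1.7997e+02  2.0000e-02  8.3840e+01] q [ -8.6 -11.3 104.7  -0.   86.7  -2.4] F [ 0.3 -0.   1. ] gap 85.2
shift tool [ 1.6 -4.4 45.3] turn [-0.0005  0.0003 -0.0185]
px [array([249., 128.]), array([250., 174.]), array([251., 217.])]
```

View pics/w7b.png

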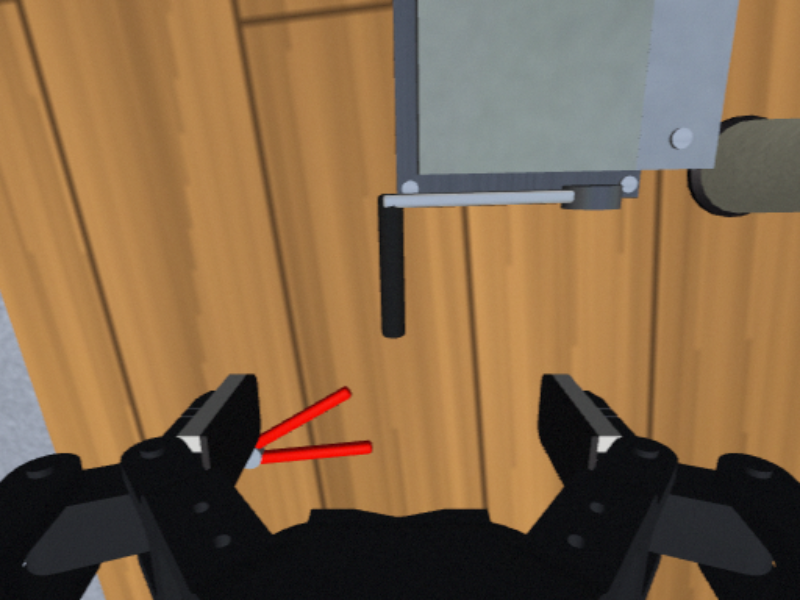

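The bar shows from (250,125) to (251.5,215), against a predicted (249,128) to (251,217), so the lever is confirmed at 1.25. I'll descend onto it.

Request:
{"api": "servo_tool", "payload": {
  "motion": [
    [85,1.5,-4.5,0,0,0,-0.018],
    [85,0,0,30,0,0,0],
    [85,0,0,30,0,0,0],
    [85,0,0,25,0,0,0],
    [85,0,0,0,0,0,0]
  ]
}}

```text
time: 25.4
tool_pos: [478.9, -19.3, 121.5]
tcp_rot: [179.3, 0.1, 84.9]
ft_force: [-1.4, 0.1, 0.1]
finger_gap: 85.2
```

```bash
python3 lv.py 1.25 0
```

```text
[474.3 -18.7  54.9]
t 25.4 at [478.9 -19.3 121.5] [1.7929e+02 6.0000e-02 8.4920e+01] q [ -8.4  -8.8 110.8  -0.   77.3  -3.3] F [-1.4  0.1  0.1] gap 85.2
shift tool [ 0.3 -5.4 66.5] turn [0.0123 0.001  0.0003]
```

Request:
{"api": "servo_tool", "payload": {
  "motion": [
    [85,0,-5,5,0.012,0,0],
    [85,0,0,0,0,0,0],
    [85,0,-1,20,0.002,0,0],
    [85,0,-1,20,0.002,0,0],
    [85,0,-1,18,0.002,0,0],
    [85,0,0,0,0,0,0]
  ]
}}

```text
time: 26.0
tool_pos: [478.1, -19.7, 68.3]
tcp_rot: [179.5, 0.1, 84.9]
ft_force: [-0.8, 0.1, -1.3]
finger_gap: 84.9
```

```bash
python3 lv.py 1.25 0
```

```text
[474.3 -18.7  54.9]
t 26.0 at [478.1 -19.7  68.3] [1.7948e+02 1.1000e-01 8.4940e+01] q [-8.400e+00 -5.300e+00  1.135e+02 -1.000e-01  7.130e+01 -3.300e+00] F [-0.8  0.1 -1.3] gap 84.9
shift tool [ 0.7 -4.  13.3] turn [0.0091 0.0019 0.0007]
```

Request:
{"api": "servo_tool", "payload": {
  "motion": [
    [85,0.5,-4,12,0.009,0.002,0],
    [85,0,0,0,0,0,0],
    [85,0,0,0,0,0,0],
    [5,0,0,0,0,0,0],
    [5,0,0,0,0,0,0],
    [5,0,0,0,0,0,0],
    [5,0,0,0,0,0,0],
    [5,0,0,0,0,0,0],
    [5,0,0,0,0,0,0],
    [5,0,0,0,0,0,0]
  ],
  "force": 50
}}

```text
time: 27.0
tool_pos: [478.6, -19.5, 62.0]
tcp_rot: [179.5, 0.0, 84.9]
ft_force: [0.2, 0.3, 1.4]
finger_gap: 5.0
```

```bash
python3 lv.py 1.25 0
python3 - <<'E'
from lev import *
s=sense();p0=gp(1.25,-140)
for a in np.arange(1.25,-0.13,-0.12):
    d=gp(a,-140)-p0;print(round(a,2),(s['tool_pos']+d).round(1))
for a in(-.06,-.08,-.1):print(a,(s['tool_pos']+gp(a,-140)-p0).round(1))
E
```

```text
[474.3 -18.7  54.9]
t 27.0 at [478.6 -19.5  62. ] [1.7951e+02 1.0000e-02 8.4940e+01] q [ -8.5  -4.7 113.7   0.   70.5  -3.4] F [0.2 0.3 1.4] gap 5.0
shift tool [ 0.4 -4.4  7.1] turn [0.0085 0.0002 0.0007]
1.25 [478.6 -19.5  62. ]
1.13 [481.8 -19.7  77.3]
1.01 [486.7 -20.2  92.1]
0.89 [493.4 -20.8 106.1]
0.77 [501.8 -21.5 119.3]
0.65 [511.6 -22.4 131.4]
0.53 [522.8 -23.4 142.1]
0.41 [535.2 -24.5 151.5]
0.29 [548.7 -25.7 159.3]
0.17 [562.9 -27.  165.5]
0.05 [577.9 -28.3 169.8]
-0.07 [593.2 -29.7 172.4]
-0.06 [591.9 -29.6 172.2]
-0.08 [594.5 -29.8 172.5]
-0.1 [597.  -30.  172.7]
```

The gap closed to 5, so the bar isn't between the pads. I'll look.

Run:
```python
from lev import *
s=sense();w=snapshot("wrist");cv2.imwrite("pics/w8.png",w);sc=snapshot("scene");cv2.imwrite("pics/s8.png",sc)
print('px',[proj("wrist",gp(1.25,y),s).round(0) for y in(-90,-135,-180)],[proj("scene",gp(1.25,y)).round(0) for y in(-90,-135,-180)])
o=np.zeros((580,800,3),np.uint8);o[:384,:400]=w[:,60:460]
o[:580,400:]=cv2.resize(sc[140:256,200:280],(400,580),interpolation=cv2.INTER_CUBIC)
cv2.imwrite("pics/m8.png",o)
```

```text
px [array([247., 144.]), array([247., 228.]), array([248., 299.])] [array([273., 187.]), array([260., 184.]), array([248., 182.])]
```

View pics/m8.png

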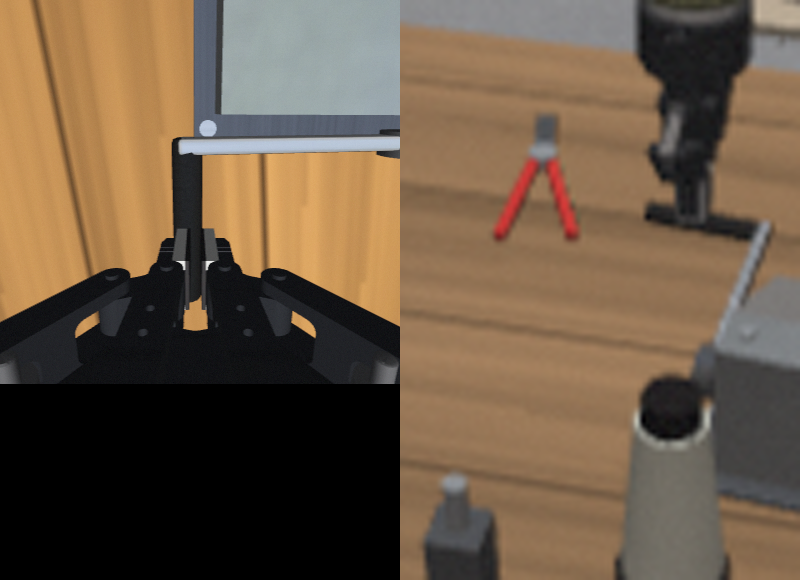

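Run:
```python
from lev import *
w=cv2.imread("pics/w8.png").mean(2).astype(int)
print('cols',list(range(222,286,3)))
for r in(150,180,210,226,232,240,250,262,275,285,295,302,310):print(r,w[r,222:286:3])
s=sense();print('tip px',proj("wrist",s['tool_pos'],s),s['finger_gap'])
```

```text
cols [222, 225, 228, 231, 234, 237, 240, 243, 246, 249, 252, 255, 258, 261, 264, 267, 270, 273, 276, 279, 282, 285]
150 [143 145 147 106  27  38 186 201 201 201 200 200 200 200 198 198 199 198
 197 198 196 196]
180 [138 143 148 129  29  33  39  37  36  36  38  33  32  25 138 140 140 142
 143 147 150 154]
210 [137 136 141 148  24  34  33  32  37  37  35  34  31  35 139 138 140 139
 143 145 145 154]
226 [137 138 140 146  25  32  36  34  36  39  36  34  31  35 137 137 139 141
 143 144 147 150]
232 [138 136 137 144  24  80  80  81  68  17  36  35  30  14  64  82  83  81
 142 146 145 146]
240 [136  18  19  20  26  83  78  82  46  15  40  33  29  12  43  79  82  81
  25  21  18  17]
250 [20 15 21 20 71 82 82 83 23 10 37 35 26 16 23 83 82 80 81 20 20 19]
262 [ 15  18  17  23  20  18 236 237  68  32  36  34  29  29  68 237 237  21
  20  15  17  16]
275 [20 17 19 15 17 20 18 20 66 39 36 34 29 35 68 18 20 21 20 18 21 19]
285 [20 20 18 16 14 18 20 30 67 41 34 32 27 37 67 23 17 15 17 18 19 19]
295 [20 19 14 15 17 21 27 27 65 44 35 33 28 64 66 24 26 19 18 19 18 18]
302 [ 18  17  16  15  18  21  38  25  63  72 130 145 143 113  67  23  37  14
  21  18  20  18]
310 [ 20  15  17  16  22  22  39  25 146 146 143 145 145 145 147  28  37  18
  18  17  17  19]
tip px [254.80898766 228.54249493] 4.887781583347603
```

The image geometry puts the shut pad tips about 20 mm behind the nominal TCP. The pads closed just above the bar (its top is at z≈82), so I'll open, go about 24 mm lower and close again.

Request:
{"api": "servo_tool", "payload": {
  "motion": [
    [85,0,0,0,0,0,0],
    [85,0,0,0,0,0,0],
    [85,0,0,0,0,0,0],
    [85,0,0,0,0,0,0],
    [85,0,0,0,0,0,0],
    [85,0.5,-4,0,0.008,0,0],
    [85,0,-1,13,0.002,0,0],
    [85,0,-1,13,0.002,0,0],
    [85,0,0,0,0,0,0],
    [85,0,0,0,0,0,0]
  ]
}}

```text
time: 28.1
tool_pos: [471.1, -18.2, 32.6]
tcp_rot: [-179.6, 0.0, 84.9]
ft_force: [0.1, -0.1, -0.0]
finger_gap: 84.9
```

```bash
python3 lv.py 1.25 -17
```

```text
[474.3 -18.7  37.9]
t 28.1 at [471.1 -18.2  32.6] [-1.7963e+02  1.0000e-02  8.4940e+01] q [ -8.4  -2.6 115.1  -0.   67.9  -3.4] F [ 0.1 -0.1 -0. ] gap 84.9
shift tool [-0.2  3.2 -5.3] turn [-0.0064  0.0001  0.0007]
```

Request:
{"api": "servo_tool", "payload": {
  "motion": [
    [85,0,3,-4,-0.006,0,0],
    [85,0,0,0,0,0,0],
    [8,0,0,0,0,0,0],
    [8,0,0,0,0,0,0],
    [8,0,0,0,0,0,0],
    [8,0,0,0,0,0,0],
    [8,0,0,0,0,0,0],
    [8,0,0,0,0,0,0]
  ],
  "force": 40
}}

```text
time: 28.9
tool_pos: [474.3, -18.5, 37.8]
tcp_rot: [-180.0, 0.0, 84.9]
ft_force: [0.7, -0.4, 2.2]
finger_gap: 14.5
```

Run:
```python
from lev import *
s=sense();p0=gp(1.25,-140);print(s['time'],s['finger_gap'],s['ft_force'],s['tool_pos'],s['tcp_rot'])
R=Ro.from_euler('xyz',s['tcp_rot'],degrees=True);last=s['tool_pos']
for a in list(np.linspace(1.25,-0.10,15)):
    x=s['tool_pos']+gp(a,-140)-p0;print(round(a,2),x.round(1),R.inv().apply(x-last).round(1));last=x
```

```text
28.9 14.477299554408505 [ 0.68209711 -0.43470639  2.19755203] [474.25912707 -18.50942896  37.81292105] [-1.79974384e+02  1.38866358e-02  8.49456981e+01]
1.25 [474.3 -18.5  37.8] [-0. -0.  0.]
1.15 [476.7 -18.7  50.1] [ -0.    2.4 -12.3]
1.06 [480.3 -19.   62.1] [ -0.    3.6 -12. ]
0.96 [485.  -19.5  73.7] [ -0.    4.7 -11.6]
0.86 [490.8 -20.   84.8] [ -0.    5.8 -11.1]
0.77 [497.6 -20.6  95.3] [ -0.    6.9 -10.5]
0.67 [505.4 -21.3 105.1] [-0.   7.8 -9.8]
0.57 [514.1 -22.1 114. ] [-0.   8.7 -9. ]
0.48 [523.7 -22.9 122.1] [-0.   9.6 -8.1]
0.38 [533.9 -23.8 129.2] [-0.  10.3 -7.1]
0.29 [544.8 -24.8 135.3] [-0.  10.9 -6.1]
0.19 [556.3 -25.8 140.4] [-0.  11.5 -5. ]
0.09 [568.1 -26.9 144.2] [-0.  11.9 -3.9]
-0.0 [580.3 -28.  147. ] [-0.  12.2 -2.7]
-0.1 [592.7 -29.1 148.5] [-0.  12.4 -1.5]
```

Gap is 14.5, consistent with the 16 mm bar (the reading runs about 1.5 low), so the bar is held. I'll lift along the arc in stages.

Request:
{"api": "servo_tool", "payload": {
  "motion": [
    [8,0,2.4,-12,0,0,0],
    [8,0,3.6,-12,0,0,0],
    [8,0,4.7,-11.5,0,0,0],
    [8,0,5.8,-11,0,0,0],
    [8,0,0,0,0,0,0]
  ],
  "force": 50
}}

```text
time: 29.4
tool_pos: [488.5, -19.7, 84.0]
tcp_rot: [-179.6, 0.0, 84.9]
ft_force: [-1.1, -1.1, -2.0]
finger_gap: 14.3
```

```bash
cat > arc.py <<'E'
from lev import *
s=sense();P=np.array([474.3,-18.5,37.8])-gp(1.25,-140);x=s['tool_pos']-P
pv=hp([30,-140,55]);d=RH.inv().apply(x-pv);a=np.arctan2(-d[0],d[2])-np.radians(10)
print(s['time'],'gap',round(s['finger_gap'],1),'F',s['ft_force'].round(1),'rot',s['tcp_rot'].round(1),'angle',a.round(3),'r',np.hypot(d[0],d[2]).round(1),'yoff',d[1].round(1))
R=Ro.from_euler('xyz',s['tcp_rot'],degrees=True);last=s['tool_pos']
for b in np.arange(a-.1,-0.11,-.1):
    t=gp(b,-140)+P;print(b.round(2),R.inv().apply(t-last).round(1));last=t
for b in(-.06,-.08,-.1):print('direct',b,R.inv().apply(gp(b,-140)+P-s['tool_pos']).round(1))
E
python3 arc.py
```

```text
29.4 gap 14.3 F [-1.1 -1.1 -2. ] rot [-179.6    0.    84.9] angle 0.879 r 131.6 yoff 0.0
0.78 [ -0.    8.3 -10.2]
0.68 [ -0.    8.  -10.3]
0.58 [-0.   9.  -9.4]
0.48 [-0.   9.8 -8.5]
0.38 [-0.  10.6 -7.5]
0.28 [-0.  11.3 -6.4]
0.18 [-0.  11.9 -5.2]
0.08 [-0.  12.4 -4. ]
-0.02 [-0.  12.7 -2.7]
direct -0.06 [ -0.1  99.  -64.8]
direct -0.08 [-1.000e-01  1.016e+02 -6.510e+01]
direct -0.1 [-1.000e-01  1.041e+02 -6.530e+01]
```

Request:
{"api": "servo_tool", "payload": {
  "motion": [
    [8,0,8.3,-10,-0.003,0,0],
    [8,0,8,-10,-0.003,0,0],
    [8,0,9,-9.4,0,0,0],
    [8,0,9.8,-8.5,0,0,0],
    [8,0,10.6,-7.5,0,0,0],
    [8,0,0,0,0,0,0]
  ]
}}

```text
time: 30.0
tool_pos: [520.9, -22.6, 126.6]
tcp_rot: [-177.8, 0.0, 85.0]
ft_force: [4.0, -0.3, -9.0]
finger_gap: 13.8
```

```bash
python3 arc.py
```

```text
30.0 gap 13.8 F [ 4.  -0.3 -9. ] rot [-177.8    0.    85. ] angle 0.475 r 135.3 yoff 0.0
0.37 [-0.1 13.8 -3.7]
0.27 [-0.  11.2 -6.7]
0.17 [-0.  11.8 -5.5]
0.07 [-0.  12.3 -4.3]
-0.03 [-0.  12.6 -3.1]
direct -0.06 [ -0.1  66.1 -23.9]
direct -0.08 [ -0.2  68.6 -24.3]
direct -0.1 [ -0.2  71.2 -24.6]
```

Request:
{"api": "servo_tool", "payload": {
  "motion": [
    [8,0,12,-3.5,-0.018,0,0],
    [8,0,11.5,-6,-0.018,0,0],
    [8,0,11.8,-5.5,-0.005,0,0],
    [8,0,12.3,-4.3,-0.005,0,0],
    [8,0,0,0,0,0,0]
  ]
}}

```text
time: 30.5
tool_pos: [561.4, -26.1, 149.1]
tcp_rot: [-179.4, 0.1, 85.0]
ft_force: [-1.3, -1.3, -6.0]
finger_gap: 14.1
```

```bash
python3 arc.py
```

```text
30.5 gap 14.1 F [-1.3 -1.3 -6. ] rot [-1.794e+02  1.000e-01  8.500e+01] angle 0.131 r 136.6 yoff 0.2
0.03 [-0.2 14.6  2.8]
-0.07 [-0.  12.8 -2.2]
direct -0.06 [-0.2 26.3  0.8]
direct -0.08 [-0.2 28.9  0.5]
direct -0.1 [-0.2 31.5  0.3]
```

Request:
{"api": "servo_tool", "payload": {
  "motion": [
    [8,0,10,0,-0.005,0,0],
    [8,0,10,0,0,0,0],
    [8,0,8,0,0,0,0],
    [8,0,0,0,0,0,0]
  ]
}}

```text
time: 30.9
tool_pos: [590.4, -28.7, 155.9]
tcp_rot: [-179.8, 0.1, 85.0]
ft_force: [-2.6, -0.1, -3.8]
finger_gap: 13.8
```

```bash
python3 arc.py
```

```text
30.9 gap 13.8 F [-2.6 -0.1 -3.8] rot [-1.798e+02  1.000e-01  8.500e+01] angle -0.087 r 137.5 yoff 0.2
direct -0.06 [-0.2 -2.8  7.9]
direct -0.08 [-0.2 -0.2  7.6]
direct -0.1 [-0.2  2.4  7.4]
```

Request:
{"api": "servo_tool", "payload": {
  "motion": [
    [8,0,3.5,2,0,0,0],
    [8,0,0,0,0,0,0],
    [8,0,0,0,0,0,0]
  ]
}}

```text
time: 31.2
tool_pos: [593.4, -29.0, 156.0]
tcp_rot: [-179.9, 0.1, 85.0]
ft_force: [-5.1, -0.2, 1.7]
finger_gap: 13.8
```

```bash
python3 arc.py
```

```text
31.2 gap 13.8 F [-5.1 -0.2  1.7] rot [-1.799e+02  1.000e-01  8.500e+01] angle -0.109 r 137.5 yoff 0.2
direct -0.06 [-0.1 -5.8  8. ]
direct -0.08 [-0.1 -3.2  7.8]
direct -0.1 [-0.2 -0.7  7.5]
```

Request:
{"api": "servo_tool", "payload": {
  "motion": [
    [8,0,-4,0,0,0,0],
    [8,0,-4,0,0,0,0],
    [8,0,-3,0,0,0,0],
    [8,0,0,0,0,0,0]
  ]
}}

```text
time: 31.6
tool_pos: [582.0, -28.0, 155.1]
tcp_rot: [180.0, 0.1, 85.0]
ft_force: [-2.6, -0.1, 0.9]
finger_gap: 14.0
```

```bash
python3 arc.py
```

```text
31.6 gap 14.0 F [-2.6 -0.1  0.9] rot [1.8e+02 1.0e-01 8.5e+01] angle -0.025 r 137.8 yoff 0.1
direct -0.06 [-0.1  5.6  7.1]
direct -0.08 [-0.2  8.2  6.8]
direct -0.1 [-0.2 10.8  6.6]
```

Request:
{"api": "servo_tool", "payload": {
  "motion": [
    [8,0,-3,0,0,0,0],
    [8,0,-2,0,0,0,0],
    [8,0,0,0,0,0,0]
  ]
}}

```text
time: 31.9
tool_pos: [578.1, -27.6, 154.4]
tcp_rot: [179.7, 0.1, 85.0]
ft_force: [4.2, -1.3, -4.3]
finger_gap: 14.0
```

```bash
python3 arc.py
```

```text
31.9 gap 14.0 F [ 4.2 -1.3 -4.3] rot [1.797e+02 1.000e-01 8.500e+01] angle 0.003 r 137.7 yoff 0.1
-0.1 [-0.2 14.2  6. ]
direct -0.06 [-0.1  9.5  6.5]
direct -0.08 [-0.1 12.1  6.2]
direct -0.1 [-0.2 14.7  6. ]
```

Fx changed sign (from -2.6 to +4.2) right at 0, so the latch is holding the lever. Releasing and backing straight up.

Request:
{"api": "servo_tool", "payload": {
  "motion": [
    [30,0,0,0,0,0,0],
    [60,0,0,0,0,0,0],
    [85,0,0,0,0,0,0],
    [85,0,0,0,0,0,0],
    [85,0,0,0,0,0,0],
    [85,0,0,0,0,0,0]
  ]
}}

```text
time: 32.5
tool_pos: [578.3, -27.6, 156.4]
tcp_rot: [179.7, 0.1, 85.0]
ft_force: [0.7, 0.6, 0.4]
finger_gap: 85.3
```

Request:
{"api": "servo_tool", "payload": {
  "motion": [
    [85,0,0,-15,0,0,0],
    [85,0,0,-20,0,0,0],
    [85,0,0,-30,0,0,0],
    [85,0,0,-30,0,0,0],
    [85,0,0,-40,0,0,0],
    [85,0,0,-40,0,0,0],
    [85,0,0,0,0,0,0],
    [85,0,0,0,0,0,0],
    [85,0,0,0,0,0,0],
    [85,0,0,0,0,0,0]
  ]
}}

```text
time: 33.5
tool_pos: [576.0, -26.9, 345.7]
tcp_rot: [179.5, 0.1, 85.0]
ft_force: [-0.0, -0.8, -0.7]
finger_gap: 85.0
```

```bash
python3 lev.py
python3 - <<'E'
from lev import *
s=sense();print(s['time'],s['tool_pos'],s['ft_force'])
a=snapshot("scene");w=snapshot("wrist")
cv2.imwrite("pics/s9.png",a);cv2.imwrite("pics/s9b.png",np.vstack([cv2.resize(a[100:292,60:400],(680,384)),cv2.resize(w[50:350,60:460],(280,210))[:, :].copy() if 0 else np.hstack([cv2.resize(w,(284,213)),np.zeros((213,396,3),np.uint8)])]))
b=cv2.imread("pics/s0.png");d=cv2.absdiff(a,b).max(2)>40
n,_,st,c=cv2.connectedComponentsWithStats(d.astype(np.uint8))
print([(st[i].tolist()) for i in range(1,n) if st[i,4]>12])
E
```

```text
-0.1 [81, 90, 85]
0 [32, 32, 34]
0.2 [89, 84, 87]
0.6 [104, 102, 102]
1.0 [34, 39, 60]
1.25 [107, 103, 85]

-0.1 [89, 85, 85]
0 [74, 68, 71]
0.2 [99, 46, 67]
0.6 [99, 93, 91]
1.0 [93, 93, 93]
1.25 [96, 96, 95]
33.6 [575.9524983  -26.87460627 345.27108376] [-0.1882825  -0.48050283  0.33271757]
[[219, 0, 16, 3, 34], [230, 0, 32, 12, 157], [263, 0, 4, 7, 15], [286, 0, 10, 4, 27], [296, 0, 26, 44, 845], [350, 0, 11, 7, 21], [380, 0, 34, 9, 245], [444, 0, 50, 17, 346], [340, 2, 9, 34, 130], [369, 10, 40, 17, 227], [429, 10, 62, 28, 786], [414, 26, 14, 3, 19], [254, 28, 8, 12, 81], [340, 37, 4, 5, 18], [447, 40, 7, 3, 18], [416, 40, 62, 91, 1803], [338, 43, 6, 16, 45], [312, 45, 4, 8, 23], [445, 45, 7, 4, 21], [232, 47, 62, 81, 1874], [266, 48, 7, 9, 39], [443, 51, 6, 5, 21], [296, 53, 21, 20, 261], [441, 57, 7, 4, 21], [305, 60, 37, 32, 751], [266, 79, 6, 6, 22], [130, 150, 12, 20, 142], [183, 154, 9, 21, 84], [104, 162, 41, 47, 369], [162, 183, 36, 13, 148]]
```

View pics/s9b.png

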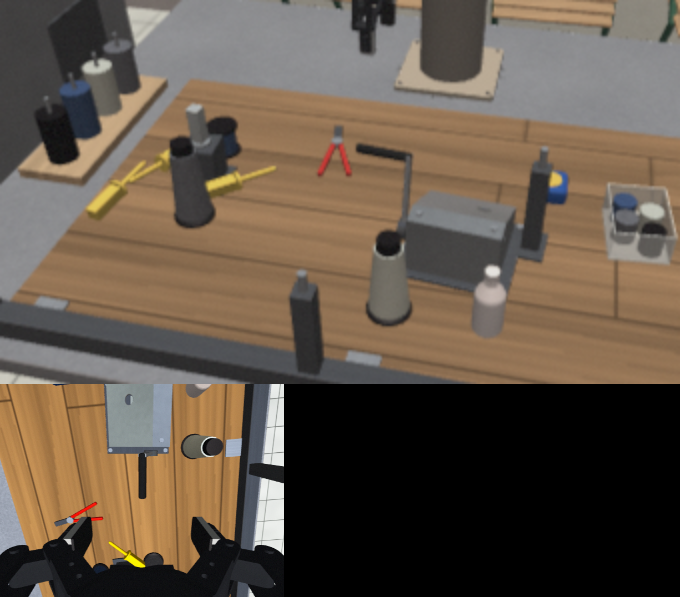

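The lever is up at 0 on its own, and the pin is down in its stand. Against the first picture, only the arm and the yellow pins have changed.

```bash
python3 -c "
from bench import *
print(hand_in())"
```

```text
the job is handed in; nothing more can be done
None
```

The job is done and handed in at about 34 s of the 72 s allowed. I took the grey pin and pushed it about 49 mm into the hole, and the lever dropped all the way. I then put the pin back in its stand and lifted the lever past 0 until it latched.

**Last checks**
- **Lever:** it stood at 0 by itself about 1.5 s after I let go (scene camera and picture). The wrist force had changed sign at 0 when I eased it back. The top-camera check of the lever at 0 was unclear because the arm was in view.
- **Pin:** it stands fully down, with its flange within about 1.5 px of where it should be.
- **Other things on the table:** compared with the first scene picture, the listed bystanders show no change.

**What went wrong or disagreed**
- **First lever pinch missed:** the pads closed just above the bar. By my image geometry their tips sit about 20 mm behind the stated TCP. I opened, went lower and gripped it, and I saw no harm from the miss.
- **Yellow pins:** the three yellow look-alikes stood upright in the first pictures but lay on the table by about 5 s. The arm had not been near them, so I think they fell by themselves; I did not touch them.

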